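# Load the specimen plate and hold the stage's index plunger back

### The arm

A 7-joint arm with a two-finger parallel gripper is mounted at the origin on the work surface. World frame = base frame: x ahead of the robot, y to its left, z up, the work surface at z = 0. Lengths are in m, angles in degrees, forces in N, time in s.
With the tool pointing down it reaches from about 0.425 to 0.875 m from the base axis. Payload 4.7 kg.
Tool frame: the origin (TCP) lies on the front face of the gripper's body, between the roots of the fingers; the fingertips stand 70 mm ahead of it and the grasp point (between the pads) lies 51 mm ahead of it (tip_extent is the distance from the TCP to the fingertips, in m); z points along the fingers, y is the direction in which the jaws open and shut (so a half turn about z gives the same grasp; the last joint's range is limited). The gripper opens to 87 mm and grips with 3 to 60 N. Pads are 19 mm wide; open, the fingers measure 117 mm over their backs; the gripper's body (75 mm by 190 mm) begins 51 mm behind the grasp point.
Start: joints at [-71.843, 18.392, -4.016, 83.108, 1.295, 78.541, -3.26], TCP at [0.194, 0.62, 0.292] pointing down, gripper open.
Joint ranges: [-163.93, 163.93], [-17.29, 119.83], [-79.2, 71.16], [3.27, 140.29], [-89.18, 269.18], [5.43, 117.66], [-154.24, 154.24]. Speed limits (degrees/s): [147.25, 147.25, 180, 180, 180, 180, 180].

### API

Orientations are given as [roll, pitch, yaw] about the fixed x, y, z axes, in that order (R = Rz(yaw) Ry(pitch) Rx(roll)).
In Python, from cell import * gives the robot as it stands.
- The arm moves only by the tool carry_out, never from a script. Its argument "increments" is text: rows parted by semicolons, each of 7 numbers parted by spaces: the opening, from 0 (shut) to 1 (fully open), then the shift along the tool's x, y, z in m, then the turn, a rotation vector about the tool's x, y, z in degrees. A call has 1 to 20 rows; each row shifts and turns the pose as measured when the row begins, along the tool's axes as they then stand; what a row does not reach is not made up. A row lasts 1/8 s, in which the tool goes at most 62.5 mm and 10.7 degrees, less where a joint would pass 70% of its speed; a pose out of reach is approached as far as the arm can. A call is refused whole if a number of a shift passes 0.0625 or a number of a turn 10.7, either way. A call with a gripper value outside its range is refused whole. The fingers move at their own pace and stop on an object; "force" is the grip in N (left out, the last holds). Time passes only in rows, so rows that do not move let the fingers close. It gives the time, the measured TCP pose, the force and the opening at its end, in the units of the state.
- get_obs(): the state, without advancing time (a new reading comes with each control period).
- read_camera(name): name is "side" or "top"; returns a dict with "img" (480x640x3 uint8, blue, green, red), "fx", "fy", "cx", "cy" (pixels), "world_from_camera" (4x4, takes a point from camera to world coordinates). Camera axes: x right, y down, z forward; pixel columns grow to the right and rows downward; lengths in m; the calibration is good to about 2 mm. A picture is of the moment at which its call begins. There is no depth.
- sign_off(): hands the job in, once; it reports no verdict.
Trained networks look in a picture, given as the dict that the camera call returned (one of the last four; its "shot" number tells which), for a name from the list of things; names that differ only in an ending like _2 or _b are one class to them, and where a whole thing is asked for, a point or a joint stands for the part that bears it (a point fixed in the world has none). Each returns a list of dicts, best first, with "confidence" (0 to 1); they miss things now and then, are a little off and sometimes report something else, mostly with a low value. They report only what shows in the picture. A call takes as long as a camera call. They do not tell look-alikes from the thing itself.
- masks_of(target, picture): "pixels" (480x640 bool, what is visible of it) and "bbox" ([left, top, right, bottom] in pixels, round what is visible of it).
The state is a dict: "time_s": time; "qpos": joint angles; "joint_velocities": joint speeds; "effort": joint torques, N m; "tool_pos": TCP position; "tool_rot": TCP orientation; "force": force on the tool from outside, world axes, zero at the start; "wrist_torque": the same for the moment, N m; "grip_width": finger opening in m.
Only numpy, scipy, OpenCV 4.12 (cv2) and the standard library are available. Lean on these libraries where they do the work, as an engineer would, in place of code of your own. Each camera call takes 0.05 s, during which the arm holds its last target.

### The job

Slide the carrier plate with the brass specimen, specimen end first, into the slot of the stage until it is fully home against the stop, and let go of it. Only then pull the red index plunger up as far as it goes, and finish while still holding it there, its pin clear of its hole, so that the stage is free for the drive to move. Leave the other things on the bench where they are.

Things in the scene. Friction and masses are not known exactly. Their poses are not given: they have to be found in the camera images.
- stage: Specimen stage, screwed to the bench. Origin: on the bench under the middle of its shuttle; +x is the direction the plate is slid in (away from the robot), +y left, z up. Aluminium base plate: x -85 to 85, y -130 to 100, 12 mm high. On it a dark steel shuttle, x -75 to 60, 110 mm wide, flat deck 30 mm above the bench, with a slot open at its front (-x) and top.
- stage_mouth (a point): Middle of the slot's mouth on the deck: stage frame x -40, y 0, z 30 mm, same axes. The slot runs from x -40 to a steel stop at x 60, between side rails 62.4 mm apart. Lips on the rails reach 5 mm over the plate's edges: underside 12.5 mm above the deck, 52 mm between them, top 46.5 mm above the bench. Lead-in cheeks, 16 mm long, flare out from the mouth.
- slot_home (a point): Where plate_mid lies when the plate is fully home against the stop: stage frame x 10, y 0, z 54 mm. Same axes as stage.
- plate_mid (a point): Loose aluminium carrier plate, 100 (x) x 60 (y) x 8 mm, ~0.2 kg, flat on the bench at the start. On its middle stands a blue grip fin, 36 long (x), 12 thick (y), top 48 mm above the plate's underside. This point: plate's centre, 24 mm above its underside; +x to the specimen end, z up. Grip the fin across its thickness, 30 mm or more above the underside, to keep the fingers above the lips.
- specimen (a point): Centre of the top of the round brass specimen (24 mm across, 6 mm high) fixed on the plate, 34 mm from the plate's centre towards its +x end, the end that goes into the slot first.
- plunger_knob (a point): Centre of the red round knob (24 mm across, 30 mm high, upright) of the index plunger, over an aluminium bracket on the shuttle's right (-y) side: stage frame x 0, y -88, z 79 mm when seated (bracket top 54, boss 17 mm wide up to 62, knob 64 to 94 mm). Grip it from above in any direction, at or a few mm above its centre; it pulls straight up.
- plunger (a joint): Travel of the index plunger, metres: 0 = seated in its hole, 0.020 = fully back (pulled up against a firm stop; the pin's tip is then 12 mm above the base plate). The spring pulls it down with 4 N when seated and about 8 N when fully back, so an arm and grip that give a little must aim some mm higher; let go, it snaps home.
- slide_box: Bystander: loose grey box with a clear lid, 102 x 72 x 42 mm; origin under its centre.
- puck_a: Bystander: loose black mounted sample, 32 mm across, 20 mm high; origin under its centre.
- puck_b: Bystander: loose green mounted sample, 32 mm across, 20 mm high; origin under its centre.
- reagent: Bystander: loose bottle with a blue cap, 60 mm across, 105 mm high; origin under its centre.
- beaker: Bystander: loose beaker, 80 mm across, 95 mm high; origin under its centre.
- driver: Bystander: loose screwdriver lying on the bench, about 170 mm long; origin under its middle.
Things that resemble listed ones, but are neither listed nor needed, are in the scene too. Leave any pink look-alike of the part that bears plate_mid alone.

How it is judged:
By the outcome, as a careful person would: the job done as asked, in the order asked, and still so for the second after the job is handed in, while the arm keeps its last pose, push and grip.
It also fails if it takes over 62 s, if anything falls off the work surface, if the arm or the gripper's body presses on something with over 40 N, if the wrist force passes 120 N, or if a joint passes its speed limit or range.

## Working session

There is one attempt and no reset: what is moved stays moved. The work goes in short steps, Python scripts to look and compute and a tool call to move; the robot and the scene stay as the last step left them, time stands still between calls to the robot, and variables do not carry over. Pictures are saved under pics/ and viewed, and the job is handed in when it is done.

Besides the shell and the picture viewer there is one more tool, called after "Emit:" in YAML: its name, and indented under it one key for each argument. carry_out: Moves the arm, as the interface text tells. Its arguments: {"type":"object","properties":{"increments":{"type":"string"},"force":{"type":"number"}},"required":["increments"]}

```bash
ls; mkdir -p pics; python3 - <<'E'
from cell import *
import cv2
o=get_obs(); print(o)
for n in ("top","side"):
    p=read_camera(n); cv2.imwrite(f"pics/{n}0.png",p["img"]); print(n,p["fx"],p["fy"],p["cx"],p["cy"],p["world_from_camera"].tolist() if hasattr(p["world_from_camera"],'tolist') else p["world_from_camera"],p["shot"])
E
```

```text
pics
{'time_s': 0.0, 'qpos': array([-71.84138827,  18.43830995,  -4.01265562,  83.17657601,
         1.29571883,  78.53956059,  -3.25765344]), 'joint_velocities': array([ 0.00065239, -0.03415875,  0.03202427,  0.09132755, -0.10830043,
       -0.08360223, -0.0414493 ]), 'effort': array([ 4.11750925e-04, -4.91276872e+01, -4.03775359e-01, -3.12528992e+01,
       -6.39540888e-02,  4.35813633e-02,  1.71979000e-04]), 'tool_pos': array([0.19379051, 0.61999291, 0.29115482]), 'tool_rot': array([-1.79890825e+02,  7.39984235e-03,  1.62650943e+02]), 'force': array([ 0.13320439, -0.44918195,  0.29026762]), 'wrist_torque': array([-0.04574504,  0.00412122, -0.0524709 ]), 'grip_width': 0.08684670310141554}
top 605.8537554985844 605.8537554985844 326.1658676559375 242.0188364065451 [[0.015904227046502958, -0.9784439601140377, 0.20589918037333946, 0.19373901053508], [-0.9998533059787774, -0.016872453254349648, -0.0029473453291143635, 0.021274083196975723], [0.006357836531600361, -0.20582210094530531, -0.9785687715623761, 1.655725267999593], [0.0, 0.0, 0.0, 1.0]] 1
side 495.58316986343556 495.58316986343556 326.49655463737747 237.02468254183623 [[0.7617461238851072, -0.41919930680189466, 0.4939785257709345, -0.029091661632338357], [-0.6476039265203153, -0.5147507393918243, 0.561819215273953, -0.5768767817682688], [0.018761585793446316, -0.7478660424650801, -0.6635844975782164, 0.7899812361265428], [0.0, 0.0, 0.0, 1.0]] 2
```

View pics/top0.png

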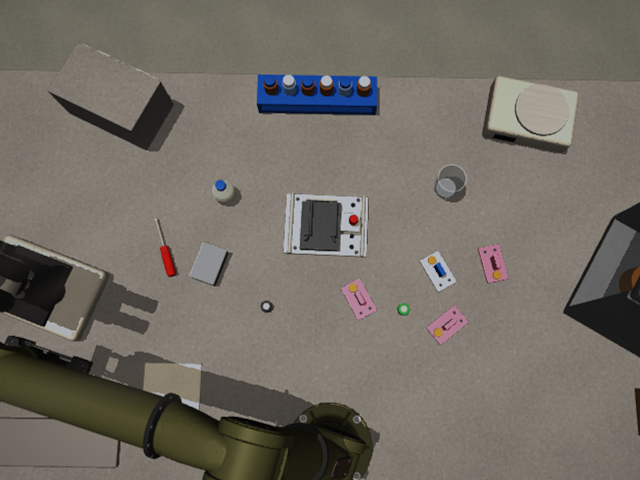

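View pics/side0.png

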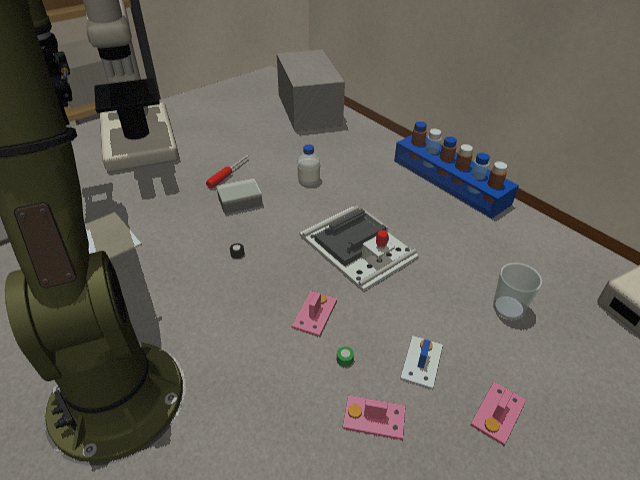

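The top view shows four plate-like things. The plate with the blue fin is at (437,270), and the pink look-alikes are at (359,299), (447,325) and (493,263). I choose the blue-finned one. The stage is at (326,225) with the red knob at (354,220). Next I'll check crops and run the networks.

```bash
cat > h.py <<'E'
from cell import *
import cv2, numpy as np
def ray(p,u,v):
    T=np.array(p["world_from_camera"]); d=T[:3,:3]@np.array([(u-p["cx"])/p["fx"],(v-p["cy"])/p["fy"],1]); return T[:3,3],d/np.linalg.norm(d)
def atz(p,u,v,z):
    o,d=ray(p,u,v); return o+d*(z-o[2])/d[2]
def proj(p,X):
    T=np.linalg.inv(np.array(p["world_from_camera"])); c=T[:3,:3]@np.array(X)+T[:3,3]
    return np.array([p["fx"]*c[0]/c[2]+p["cx"],p["fy"]*c[1]/c[2]+p["cy"]])
def tri(a,b):
    A=np.zeros((3,3));y=np.zeros(3)
    for o,d in (a,b):
        M=np.eye(3)-np.outer(d,d);A+=M;y+=M@o
    X=np.linalg.solve(A,y); return X,[np.linalg.norm((np.eye(3)-np.outer(d,d))@(X-o)) for o,d in(a,b)]
def crop(p,x0,y0,x1,y1,s,fn):
    cv2.imwrite(fn,cv2.resize(p["img"][y0:y1,x0:x1],None,fx=s,fy=s,interpolation=cv2.INTER_CUBIC))
E
python3 - <<'E'
from h import *
P={n:read_camera(n) for n in("top","side")}
import pickle; pickle.dump(P,open("P0.pkl","wb"))
for n,p in P.items():
    for t in ("plate_mid","specimen","plunger_knob","stage"):
        for r in masks_of(t,p)[:4]:
            m=r["pixels"]; ys,xs=np.nonzero(m); print(n,t,round(r["confidence"],2),r["bbox"],m.sum(),xs.mean().round(1),ys.mean().round(1))
crop(P["top"],275,185,375,265,8,"pics/c_st.png")
crop(P["top"],405,240,475,295,10,"pics/c_pl.png")
crop(P["side"],290,195,425,295,5,"pics/c_sts.png")
crop(P["side"],390,325,455,395,8,"pics/c_pls.png")
E
```

```text
top plate_mid 0.93 [427.7, 305.0, 466.4, 345.0] 800 447.0 325.2
top plate_mid 0.92 [477.6, 245.8, 504.8, 283.7] 785 493.0 263.9
top plate_mid 0.63 [343.9, 277.8, 374.4, 321.7] 813 358.8 299.5
top plate_mid 0.61 [417.2, 255.9, 453.7, 291.3] 828 437.9 271.5
top specimen 0.84 [339.6, 282.3, 376.5, 323.3] 765 358.9 299.4
top specimen 0.83 [428.1, 307.1, 466.5, 342.5] 798 447.2 325.2
top specimen 0.72 [419.9, 253.4, 456.6, 292.8] 810 437.7 271.4
top specimen 0.59 [473.8, 245.3, 505.7, 280.8] 801 492.9 263.5
top plunger_knob 0.59 [350.1, 213.1, 355.0, 222.9] 69 353.2 219.9
top plunger_knob 0.27 [420.3, 251.6, 456.4, 292.5] 827 438.4 271.8
top stage 0.81 [286.2, 194.9, 369.2, 253.8] 4902 325.9 225.7
side plate_mid 0.79 [290.7, 294.2, 339.1, 334.2] 1173 314.2 313.5
side plate_mid 0.7 [468.6, 382.8, 524.7, 445.9] 1939 498.1 413.2
side plate_mid 0.64 [401.3, 337.7, 442.4, 389.5] 1570 421.4 362.7
side plate_mid 0.64 [343.5, 396.0, 407.6, 439.1] 2006 374.4 417.3
side specimen 0.92 [475.1, 381.5, 526.5, 444.5] 1986 498.0 413.7
side specimen 0.65 [342.5, 396.5, 401.1, 442.7] 2065 374.5 417.5
side specimen 0.56 [400.1, 335.8, 445.1, 389.1] 1575 422.2 362.3
side specimen 0.21 [231.8, 243.8, 244.7, 258.1] 189 237.1 251.2
side plunger_knob 0.73 [374.3, 230.5, 389.9, 246.4] 165 381.6 238.6
side stage 0.89 [300.8, 203.6, 418.2, 290.8] 5264 358.9 246.8
```

View pics/c_st.png

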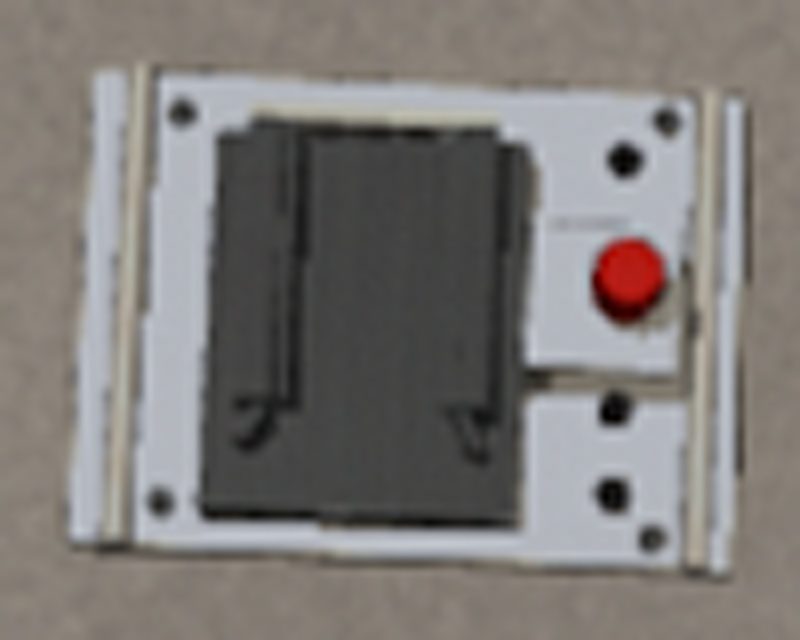

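View pics/c_pl.png

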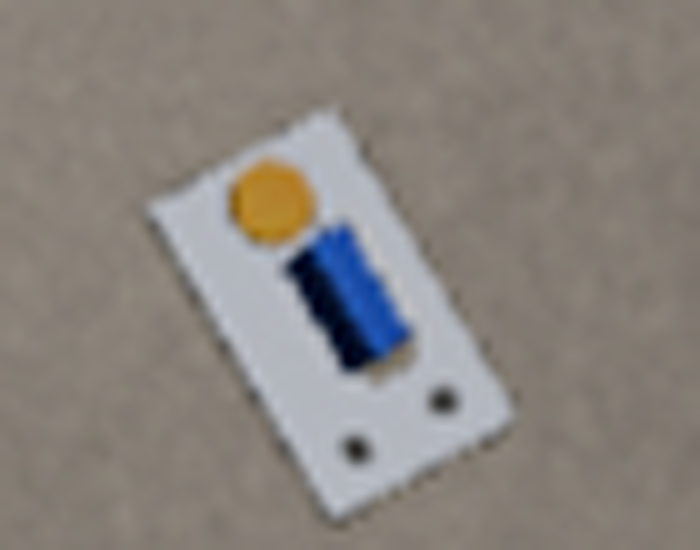

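View pics/c_sts.png

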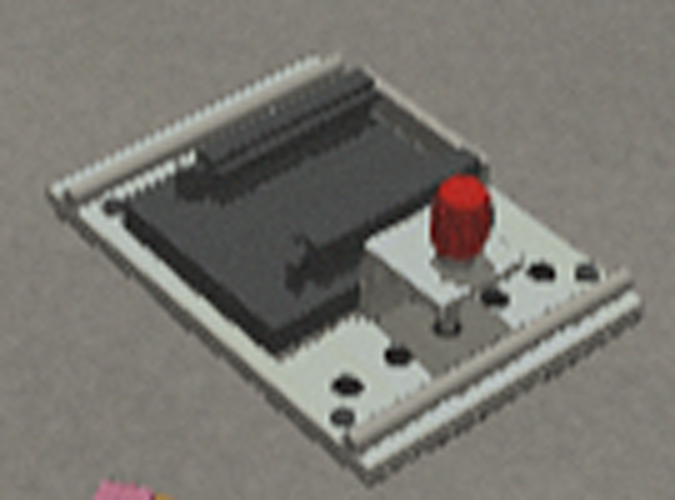

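View pics/c_pls.png

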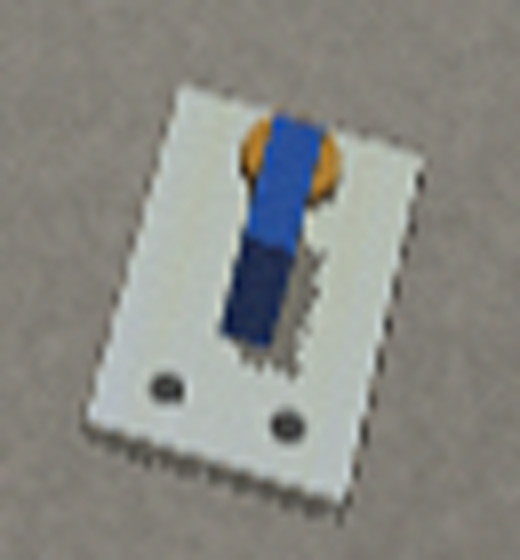

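The crops show a white plate with a blue fin and its brass specimen toward up-left (top view (432,260)). The slot mouth faces the bottom of the top image and the knob is at (353,219). Now I'll fit poses to the hand-read corners from both views.

```bash
cat >> h.py <<'E'
from scipy.optimize import least_squares
def fitpose(obs,x0,z0=0.0,fitz=False):
    # obs: (picture,u,v,local xyz mm)
    def W(q,l):
        c,s=np.cos(q[2]),np.sin(q[2]); l=np.array(l)/1000
        return [q[0]+c*l[0]-s*l[1],q[1]+s*l[0]+c*l[1],l[2]+(q[3] if fitz else z0)]
    f=lambda q:np.concatenate([proj(p,W(q,l))-[u,v] for p,u,v,l in obs])
    r=least_squares(f,x0+([z0] if fitz else []),loss="soft_l1"); return r.x,f(r.x).reshape(-1,2).round(1)
def cc(p,pts,ox,oy,s): return [(p,(a+.5)/s-.5+ox,(b+.5)/s-.5+oy,l) for a,b,l in pts]
E
cat > m1.py <<'E'
from h import *
import pickle
P=pickle.load(open("P0.pkl","rb")); t,s=P["top"],P["side"]
st_t=cc(t,[(97,70,(85,100,12)),(745,97,(85,-130,12)),(72,543,(-85,100,12)),(730,573,(-85,-130,12)),(629,272,(0,-88,94))],275,185,8)
st_s=cc(s,[(370,465,(-85,-130,12)),(52,192,(-85,100,12)),(640,297,(85,-130,12)),(338,58,(85,100,12)),(462,190,(0,-88,94))],290,195,5)
pl_t=cc(t,[(150,207,(50,30,8)),(330,112,(50,-30,8)),(515,412,(-50,-30,8)),(335,520,(-50,30,8)),(273,202,(34,0,14)),(364,286,(0,0,48))],405,240,10)
pl_s=cc(s,[(180,88,(50,30,8)),(425,158,(50,-30,8)),(345,500,(-50,-30,8)),(88,418,(-50,30,8)),(278,113,(18,6,48)),(325,122,(18,-6,48)),(293,250,(-18,-6,48)),(245,237,(-18,6,48))],390,325,8)
for nm,T,S,x0 in(("stage",st_t,st_s,[.5,0,0]),("plate",pl_t,pl_s,[.4,-.2,.5])):
    for k,o in(("top",T),("side",S),("both",T+S)):
        x,r=fitpose(o,x0); print(nm,k,x[:2].round(4),np.degrees(x[2]).round(2),"res",r.tolist())
E
python3 m1.py
```

```text
stage top [0.5902 0.033 ] -1.57 res [[-0.3, 0.0], [0.2, 0.2], [-0.7, 0.1], [0.3, -0.1], [0.3, -0.2]]
stage side [0.5948 0.0348] -2.18 res [[-0.3, 0.4], [-0.3, -1.7], [1.5, 0.7], [-3.5, -1.1], [0.7, 0.1]]
stage both [0.5914 0.0334] -1.64 res [[-0.4, -0.5], [0.1, -0.2], [-0.8, -0.4], [0.1, -0.4], [0.1, -0.6], [-0.3, 1.5], [-1.1, -0.5], [1.1, 1.3], [-4.6, -0.3], [0.3, 1.0]]
plate top [ 0.4651 -0.2927] 30.16 res [[-0.4, 0.0], [0.1, -0.8], [0.6, 0.4], [-0.0, 0.2], [-0.0, -0.1], [-0.3, 0.1]]
plate side [ 0.4674 -0.2908] 29.74 res [[0.0, -0.5], [0.0, -0.3], [0.3, 0.3], [-0.5, 0.2], [-0.3, -0.1], [0.3, 0.6], [0.4, 0.1], [-0.2, -0.3]]
plate both [ 0.4666 -0.2914] 29.82 res [[-0.8, -0.6], [-0.2, -1.4], [0.1, -0.1], [-0.6, -0.4], [-0.4, -0.7], [-0.8, -0.4], [-0.1, -0.1], [-0.0, 0.0], [0.3, 0.7], [-0.6, 0.7], [-0.4, 0.3], [0.2, 1.1], [0.4, 0.6], [-0.3, 0.2]]
```

Fits: plate ≈ (0.466, -0.292) with yaw 29.9°, stage ≈ (0.591, 0.033) with yaw -1.6°. Residuals are sub-pixel in the top view, sizes match what is given, and both are within reach. Next is a planner that prints rows in the tool axes.

```bash
cat >> h.py <<'E'
from scipy.spatial.transform import Rotation as Ro
def pose():
    o=get_obs(); return np.array(o["tool_pos"]),Ro.from_euler("xyz",o["tool_rot"],degrees=True),o
def plan(tgt,yaw,n,g,polar=False,start=None):
    p0,R0,o=pose() 
    if start: p0,R0=start
    tgt=np.array(tgt); R1=Ro.from_euler("xyz",[180,0,yaw],degrees=True)
    rv=(R0.inv()*R1).as_rotvec()
    a0,a1=np.arctan2(p0[1],p0[0]),np.arctan2(tgt[1],tgt[0]); r0,r1=np.hypot(*p0[:2]),np.hypot(*tgt[:2])
    pp,RR=p0,R0; rows=[]
    for i in range(1,n+1):
        f=i/n
        if polar:
            a=a0+(a1-a0)*f; r=r0+(r1-r0)*f; p=np.array([r*np.cos(a),r*np.sin(a),p0[2]+(tgt[2]-p0[2])*f])
        else: p=p0+(tgt-p0)*f
        R=R0*Ro.from_rotvec(rv*f)
        d=RR.inv().apply(p-pp); w=np.degrees((RR.inv()*R).as_rotvec())
        rows.append(" ".join(["%g"%g]+["%.4f"%x for x in d]+["%.2f"%x for x in w])); pp,RR=p,R
    print("from",p0.round(4),o["tool_rot"].round(2),"t",round(o["time_s"],2)); print("; ".join(rows))
E
python3 - <<'E'
from h import *
plan([.4664,-.2916,.25],29.9,20,1,True)
E
```

```text
from [0.1939 0.6204 0.2923] [179.99   0.   162.65] t 0.6
1 -0.0588 -0.0077 0.0021 0.00 -0.00 6.64; 1 -0.0585 -0.0062 0.0021 0.00 -0.00 6.64; 1 -0.0582 -0.0048 0.0021 0.00 -0.00 6.64; 1 -0.0579 -0.0034 0.0021 0.00 -0.00 6.64; 1 -0.0575 -0.0020 0.0021 0.00 -0.00 6.64; 1 -0.0571 -0.0006 0.0021 0.00 -0.00 6.64; 1 -0.0566 0.0007 0.0021 0.00 -0.00 6.64; 1 -0.0561 0.0021 0.0021 0.00 -0.00 6.64; 1 -0.0556 0.0034 0.0021 0.00 -0.00 6.64; 1 -0.0550 0.0047 0.0021 0.00 -0.00 6.64; 1 -0.0545 0.0059 0.0021 0.00 -0.00 6.64; 1 -0.0539 0.0071 0.0021 0.00 -0.00 6.64; 1 -0.0532 0.0083 0.0021 0.00 -0.00 6.64; 1 -0.0526 0.0095 0.0021 0.00 -0.00 6.64; 1 -0.0519 0.0107 0.0021 0.00 -0.00 6.64; 1 -0.0512 0.0118 0.0021 0.00 -0.00 6.64; 1 -0.0504 0.0129 0.0021 0.00 -0.00 6.64; 1 -0.0497 0.0140 0.0021 0.00 -0.00 6.64; 1 -0.0489 0.0150 0.0021 0.00 -0.00 6.64; 1 -0.0481 0.0160 0.0021 0.00 -0.00 6.64
```

Emit:
carry_out:
  increments: "1 -0.059 -0.008 0 0 0 6.6; 1 -0.0585 -0.006 0 0 0 6.6; 1 -0.058 -0.005 0 0 0 6.6; 1 -0.058 -0.003 0 0 0 6.6; 1 -0.0575 -0.002 0 0 0 6.6; 1 -0.057 -0.001 0 0 0 6.6; 1 -0.0565 0.001 0 0 0 6.6; 1 -0.056 0.002 0 0 0 6.6; 1 -0.0555 0.003 0 0 0 6.6; 1 -0.055 0.005 0 0 0 6.6; 1 -0.0545 0.006 0 0 0 6.6; 1 -0.054 0.007 0 0 0 6.6"
  force: 30

```text
time_s: 2.1
tool_pos: [0.5833, 0.0883, 0.2906]
tool_rot: [179.9, -0.3, 81.6]
force: [-0.2, -0.2, 0.2]
grip_width: 0.0872
```

```bash
python3 - <<'E'
from h import *
plan([.4664,-.2916,.23],29.9,12,1,True)
E
```

```text
from [0.5833 0.0883 0.2906] [179.92  -0.33  81.58] t 2.1
1 -0.0344 0.0060 0.0049 -0.01 -0.03 4.31; 1 -0.0341 0.0065 0.0049 -0.01 -0.03 4.31; 1 -0.0338 0.0070 0.0049 -0.01 -0.03 4.31; 1 -0.0335 0.0075 0.0049 -0.01 -0.03 4.31; 1 -0.0332 0.0079 0.0049 -0.01 -0.03 4.31; 1 -0.0329 0.0084 0.0049 -0.01 -0.03 4.31; 1 -0.0326 0.0089 0.0049 -0.01 -0.03 4.31; 1 -0.0322 0.0093 0.0050 -0.01 -0.03 4.31; 1 -0.0319 0.0097 0.0050 -0.01 -0.03 4.31; 1 -0.0316 0.0102 0.0050 -0.01 -0.03 4.31; 1 -0.0312 0.0106 0.0050 -0.01 -0.03 4.31; 1 -0.0309 0.0110 0.0050 -0.01 -0.03 4.31
```

Tracking is good, so I'll carry on.

Emit:
carry_out:
  increments: "1 -0.035 0.006 0.005 0 0 4.4; 1 -0.0345 0.0065 0.005 0 0 4.4; 1 -0.034 0.007 0.005 0 0 4.4; 1 -0.034 0.0075 0.005 0 0 4.4; 1 -0.0335 0.008 0.005 0 0 4.4; 1 -0.033 0.0085 0.005 0 0 4.4; 1 -0.033 0.009 0.005 0 0 4.4; 1 -0.0325 0.0095 0.005 0 0 4.4; 1 -0.032 0.01 0.005 0 0 4.4; 1 -0.032 0.01 0.005 0 0 4.4; 1 -0.0315 0.0105 0.005 0 0 4.4; 1 -0.031 0.011 0.005 0 0 4.4; 1 0 0 0 0 0 0"

```text
time_s: 3.72
tool_pos: [0.4407, -0.3144, 0.2233]
tool_rot: [-179.7, -0.3, 25.0]
force: [0.3, 0.1, -0.1]
grip_width: 0.0869
```

```bash
python3 - <<'E'
from h import *
plan([.4664,-.2916,.15],29.9,3,1)
p=read_camera("side"); crop(p,360,200,560,400,3,"pics/s2.png")
q=read_camera("top"); crop(q,380,210,500,310,6,"pics/t2.png")
E
```

```text
from [ 0.4407 -0.3144  0.2233] [-179.71   -0.26   24.99] t 3.73
1 0.0109 -0.0032 0.0245 -0.09 -0.09 -1.64; 1 0.0110 -0.0029 0.0245 -0.09 -0.09 -1.64; 1 0.0111 -0.0026 0.0244 -0.09 -0.09 -1.64
```

Emit:
carry_out:
  increments: "1 0.011 -0.003 0.024 -0.1 -0.1 -1.6; 1 0.011 -0.003 0.024 -0.1 -0.1 -1.6; 1 0.011 -0.003 0.024 -0.1 -0.1 -1.6; 1 0 0 0 0 0 0; 1 0 0 0 0 0 0"

```text
time_s: 4.45
tool_pos: [0.4747, -0.2833, 0.1514]
tool_rot: [179.9, -0.3, 30.8]
force: [-0.1, 0.9, -0.5]
grip_width: 0.0872
```

```bash
python3 - <<'E'
from h import *
plan([.4664,-.2916,.12],29.9,2,1)
p=read_camera("side"); crop(p,340,180,540,400,2.7,"pics/s3.png")
q=read_camera("top"); crop(q,380,210,500,310,6,"pics/t3.png")
print(pose()[2]["qpos"].round(1))
E
```

```text
from [ 0.4747 -0.2833  0.1514] [179.9  -0.3  30.8] t 4.45
1 -0.0058 0.0014 0.0157 0.05 -0.15 0.45; 1 -0.0057 0.0015 0.0157 0.05 -0.15 0.45
[-10.7  16.3  44.7 108.1 -13.4  60.6 -19.8]
```

View pics/s3.png

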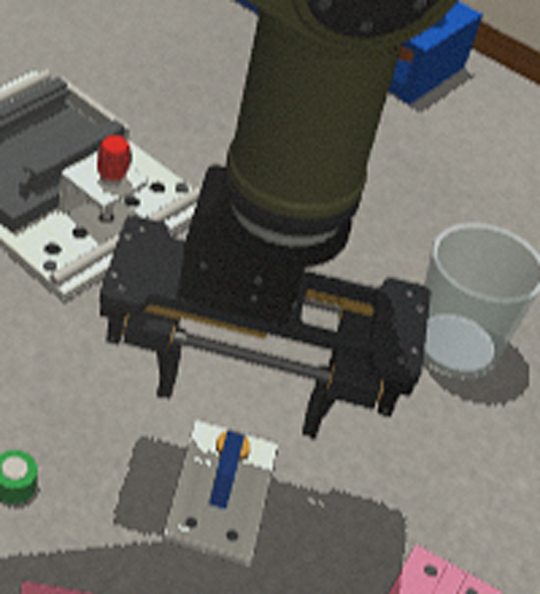

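View pics/t3.png

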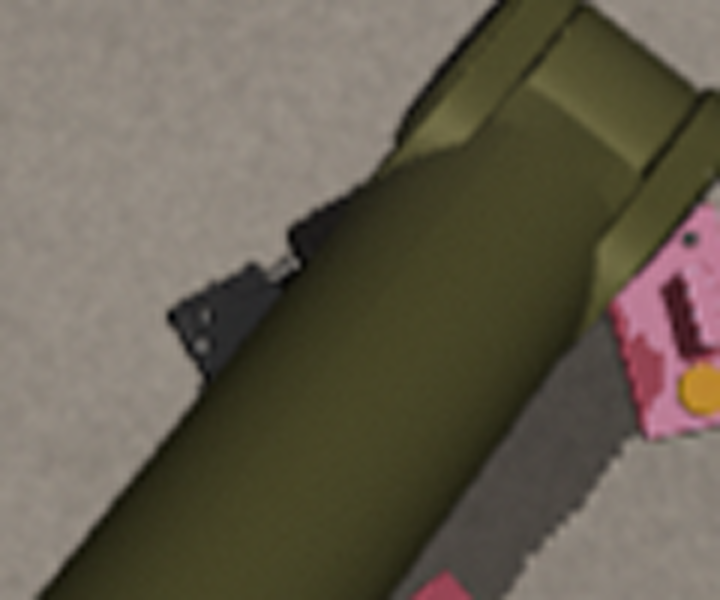

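The side view shows the gripper squared over the fin, with the beaker off to the right. The top view is blocked by the arm. I'll check the clearance from the gripper body to the beaker before going down.

```bash
python3 - <<'E'
from h import *
import pickle
P=pickle.load(open("P0.pkl","rb"));t=P["top"]
for tn in("beaker","puck_b"):
    r=masks_of(tn,read_camera("side"))[:1]
    print(tn,[ (x["confidence"],x["bbox"]) for x in r])
print("beaker rim", atz(t,451,178,.095),"base",atz(t,447,188,0.0))
c=np.array([.4664,-.2916]);y=np.radians(29.9);ex=np.array([np.cos(y),np.sin(y)]);ey=np.array([-ex[1],ex[0]])
d=atz(t,451,178,.095)[:2]-c; print("in tool axes",d@ex,d@ey)
plan([.4664,-.2916,.12],29.9,2,1)
E
```

```text
beaker [(0.9, [497.7, 263.9, 543.4, 319.8])]
puck_b [(0.55, [230.7, 245.9, 244.2, 260.2])]
beaker rim [ 0.70428199 -0.31713412  0.095     ] base [ 0.70535016 -0.32552822  0.        ]
in tool axes 0.1934906787524306 -0.1407166990363872
from [ 0.4742 -0.2837  0.1513] [179.9   -0.33  30.74] t 4.75
1 -0.0055 0.0014 0.0156 0.05 -0.17 0.42; 1 -0.0054 0.0014 0.0156 0.05 -0.17 0.42
```

Emit:
carry_out:
  increments: "1 -0.0055 0.0014 0.015 0 -0.2 0.4; 1 -0.0055 0.0014 0.015 0 -0.2 0.4; 1 0 0 0 0 0 0; 1 0 0 0 0 0 0"

```text
time_s: 5.25
tool_pos: [0.4648, -0.2927, 0.1187]
tool_rot: [179.9, 0.1, 29.8]
force: [0.7, -0.4, -0.1]
grip_width: 0.0868
```

```bash
python3 - <<'E'
from h import *
plan([.4664,-.2916,.09],29.9,2,1)
p=read_camera("side"); crop(p,370,290,490,400,6,"pics/s4.png")
for L in ([0,0,.051],[0,.0435,.07],[0,-.0435,.07]):
    q,R,o=pose(); print(proj(p,q+R.apply(L)))
E
```

```text
from [ 0.4648 -0.2927  0.1187] [1.7994e+02 1.4000e-01 2.9790e+01] t 5.25
1 0.0010 -0.0001 0.0144 0.03 0.07 -0.06; 1 0.0010 -0.0001 0.0144 0.03 0.07 -0.06
[426.71466543 341.97109486]
[449.20194223 355.50153538]
[401.57942419 341.4260661 ]
```

View pics/s4.png

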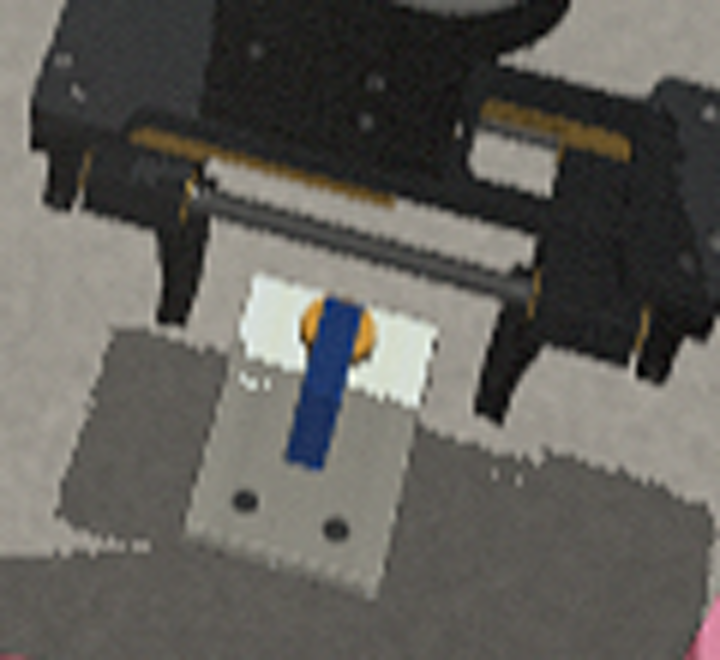

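The side view shows the fingers straddling the fin. The inner tips are at about (401,343) and (450,358), within 2 px of the projection. I'll descend and grip.

Emit:
carry_out:
  increments: "1 0.001 0 0.0145 0 0 0; 1 0.001 0 0.0145 0 0 0; 1 0 0 0 0 0 0; 1 0 0 0 0 0 0"
  force: 30

```text
time_s: 5.8
tool_pos: [0.4669, -0.2912, 0.0875]
tool_rot: [180.0, 0.1, 29.8]
force: [-0.2, 0.4, -0.6]
grip_width: 0.087
```

```bash
python3 - <<'E'
from h import *
plan([.4664,-.2916,.09],29.9,1,1)
E
```

```text
from [ 0.4669 -0.2912  0.0875] [1.7995e+02 1.4000e-01 2.9850e+01] t 5.8
1 -0.0006 0.0001 -0.0025 0.05 0.14 -0.05
```

Emit:
carry_out:
  increments: "1 0 0 -0.003 0 0 0; 0 0 0 0 0 0 0; 0 0 0 0 0 0 0; 0 0 0 0 0 0 0; 0 0 0 0 0 0 0; 0 0 0 0 0 0 0"
  force: 30

```text
time_s: 6.55
tool_pos: [0.4675, -0.2916, 0.0919]
tool_rot: [179.9, 0.0, 29.8]
force: [-0.0, 0.8, 0.4]
grip_width: 0.0452
```

Emit:
carry_out:
  increments: "0 0 0 0.001 0 0 0; 0 0 0 0 0 0 0; 0 0 0 0 0 0 0; 0 0 0 0 0 0 0; 0 0 0 0 0 0 0; 0 0 0 0 0 0 0"

```text
time_s: 7.3
tool_pos: [0.4675, -0.2915, 0.0907]
tool_rot: [179.9, 0.1, 29.8]
force: [-0.9, -0.1, -0.4]
grip_width: 0.0114
```

The fin is gripped (11.4 mm opening). I'll lift it and plan the carry to a point in front of the slot.

Emit:
carry_out:
  increments: "0 0 0 -0.015 0 0 0; 0 0 0 -0.025 0 0 0; 0 0 0 -0.025 0 0 0; 0 0 0 -0.02 0 0 0; 0 0 0 0 0 0 0; 0 0 0 0 0 0 0"

```text
time_s: 8.05
tool_pos: [0.4664, -0.2913, 0.1801]
tool_rot: [179.9, 0.1, 29.8]
force: [0.0, 0.0, -2.0]
grip_width: 0.0116
```

```bash
python3 - <<'E'
from h import *
plan([.466,.0368,.18],-1.6,14,0,True)
print(pose()[2]["grip_width"])
E
```

```text
from [ 0.4664 -0.2913  0.1801] [1.7993e+02 8.0000e-02 2.9780e+01] t 8.05
0 0.0188 -0.0174 -0.0000 0.01 0.00 2.24; 0 0.0170 -0.0188 -0.0000 0.01 0.00 2.24; 0 0.0151 -0.0200 -0.0000 0.01 0.00 2.24; 0 0.0132 -0.0210 -0.0000 0.01 0.00 2.24; 0 0.0112 -0.0218 -0.0000 0.01 0.00 2.24; 0 0.0092 -0.0225 -0.0000 0.01 0.00 2.24; 0 0.0071 -0.0229 -0.0000 0.01 0.00 2.24; 0 0.0050 -0.0232 -0.0000 0.01 0.00 2.24; 0 0.0029 -0.0233 -0.0000 0.01 0.00 2.24; 0 0.0009 -0.0232 -0.0000 0.01 0.00 2.24; 0 -0.0012 -0.0229 -0.0000 0.01 0.00 2.24; 0 -0.0031 -0.0225 0.0000 0.01 0.00 2.24; 0 -0.0050 -0.0219 0.0000 0.01 0.00 2.24; 0 -0.0068 -0.0211 0.0000 0.01 0.00 2.24
0.011567973464736526
```

Emit:
carry_out:
  increments: "0 0.019 -0.0175 0 0 0 2.2; 0 0.017 -0.019 0 0 0 2.2; 0 0.015 -0.02 0 0 0 2.2; 0 0.013 -0.021 0 0 0 2.2; 0 0.011 -0.022 0 0 0 2.2; 0 0.009 -0.0225 0 0 0 2.2; 0 0.007 -0.023 0 0 0 2.2; 0 0.005 -0.023 0 0 0 2.2; 0 0.003 -0.023 0 0 0 2.2; 0 0.001 -0.023 0 0 0 2.2; 0 -0.001 -0.023 0 0 0 2.2; 0 -0.003 -0.0225 0 0 0 2.2; 0 -0.005 -0.022 0 0 0 2.2; 0 -0.006 -0.018 0 0 0 2; 0 0 0 0 0 0 0; 0 0 0 0 0 0 0"

```text
time_s: 10.05
tool_pos: [0.4586, 0.0426, 0.1644]
tool_rot: [179.5, 1.5, -2.0]
force: [-0.3, -0.0, -1.4]
grip_width: 0.0117
```

```bash
python3 - <<'E'
from h import *
plan([.466,.0368,.135],-1.6,3,0)
print(pose()[2]["qpos"].round(1))
q=read_camera("top"); p=read_camera("side")
crop(q,260,180,400,300,5,"pics/t5.png"); crop(p,230,190,430,350,4,"pics/s5.png")
E
```

```text
from [0.4586 0.0426 0.1644] [179.48   1.54  -2.04] t 10.05
0 0.0028 0.0018 0.0098 0.17 0.51 -0.15; 0 0.0027 0.0018 0.0098 0.17 0.51 -0.15; 0 0.0026 0.0018 0.0098 0.17 0.51 -0.15
[-43.1   2.   35.3 118.   -1.1  61.9 -99.4]
```

View pics/s5.png

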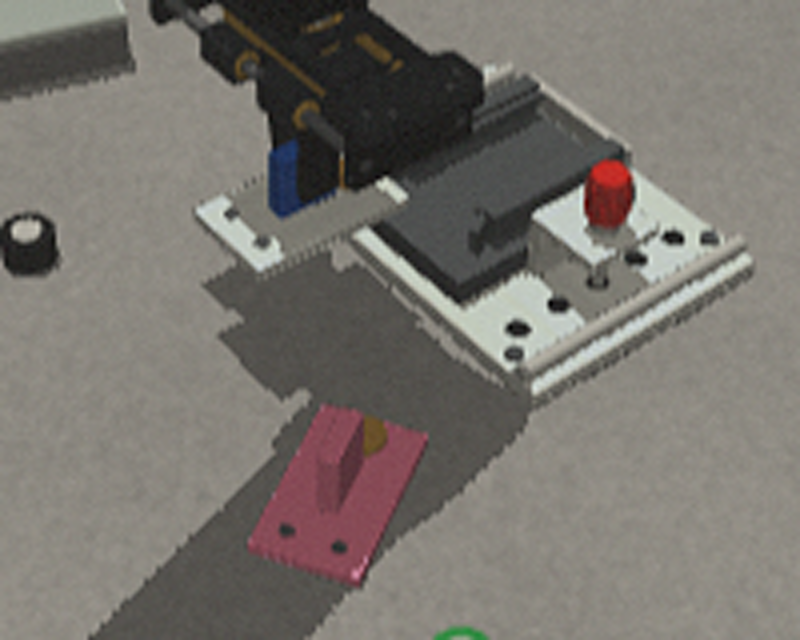

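View pics/t5.png

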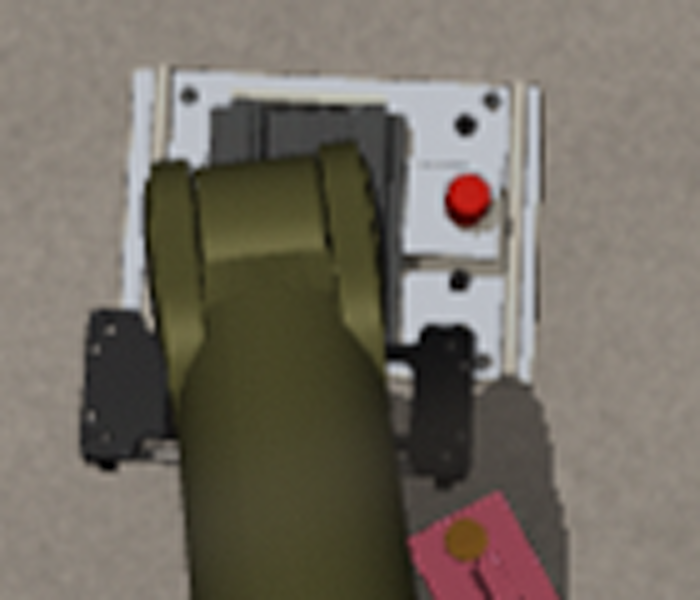

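The side view shows the plate held level in front of the slot at (300,245) full-frame, specimen end toward the stage. The slope is slightly off (pitch 1.5°). I'll correct the tilt and lower.

Emit:
carry_out:
  increments: "0 0.003 0.002 0.01 0.2 0.5 -0.1; 0 0.003 0.002 0.01 0.2 0.5 -0.1; 0 0.003 0.002 0.01 0.2 0.5 -0.1; 0 0 0 0 0 0 0; 0 0 0 0 0 0 0"

```text
time_s: 10.78
tool_pos: [0.4675, 0.0335, 0.1316]
tool_rot: [-179.9, -0.0, -1.9]
force: [0.2, 0.5, -2.0]
grip_width: 0.0116
```

```bash
python3 - <<'E'
from h import *
import pickle
plan([.466,.0368,.1265],-1.6,1,0)
p=read_camera("side"); pickle.dump((p,pose()[2]),open("P6.pkl","wb")); crop(p,260,200,360,280,8,"pics/s6.png")
E
```

```text
from [0.4675 0.0335 0.1316] [-1.7994e+02 -1.0000e-02 -1.9400e+00] t 10.78
0 -0.0016 -0.0032 0.0051 -0.06 -0.01 -0.34
```

View pics/s6.png

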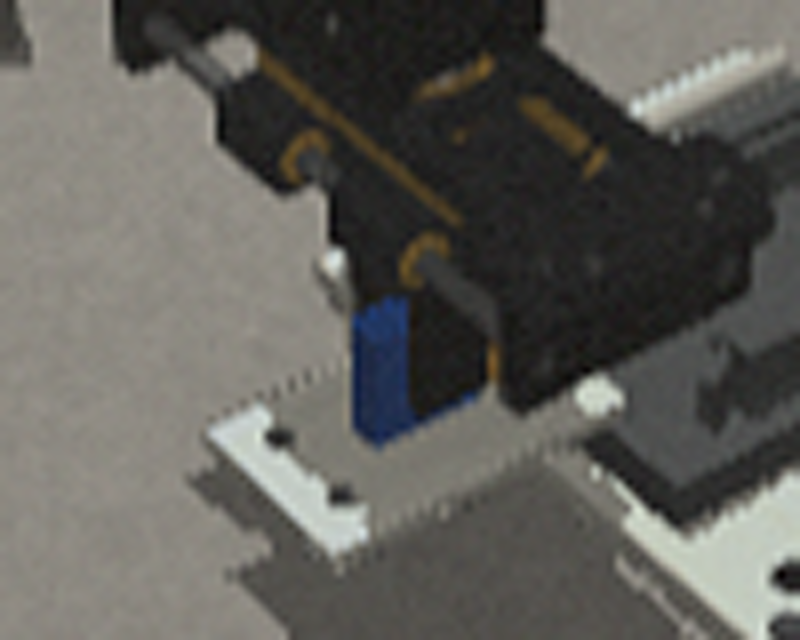

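```bash
python3 - <<'E'
from h import *
import pickle
P=pickle.load(open("P0.pkl","rb"));t,s=P["top"],P["side"]
crop(s,298,200,378,270,10,"pics/a1.png"); crop(t,295,192,350,256,9,"pics/a2.png")
p,o=pickle.load(open("P6.pkl","rb"))
z=o["tool_pos"][2]-.0907
T=cc(p,[(208,432,(-50,30,8)),(338,548,(-50,-30,8)),(378,447,(-18,-6,8)),(355,430,(-18,6,8)),(625,403,(50,-30,8))],260,200,8)
x,r=fitpose(T,[.47,.035,0],z); print(x,np.degrees(x[2]),r.tolist(),z)
x,r=fitpose(T,[.47,.035,0],z,True); print(x,np.degrees(x[2]),r.tolist())
E
```

```text
[ 0.46798979  0.03521521 -0.03667015] -2.1010449567973644 [[-0.3, -0.5], [-0.2, 0.7], [0.2, 0.7], [-0.2, -0.3], [0.7, -0.8]] 0.04089131888433542
[ 0.48225039  0.05323338 -0.04229738  0.01872114] -2.4234616160034106 [[0.3, -0.4], [-0.2, 0.4], [0.2, 0.7], [-0.1, -0.2], [-0.1, -0.4]]
```

View pics/a1.png

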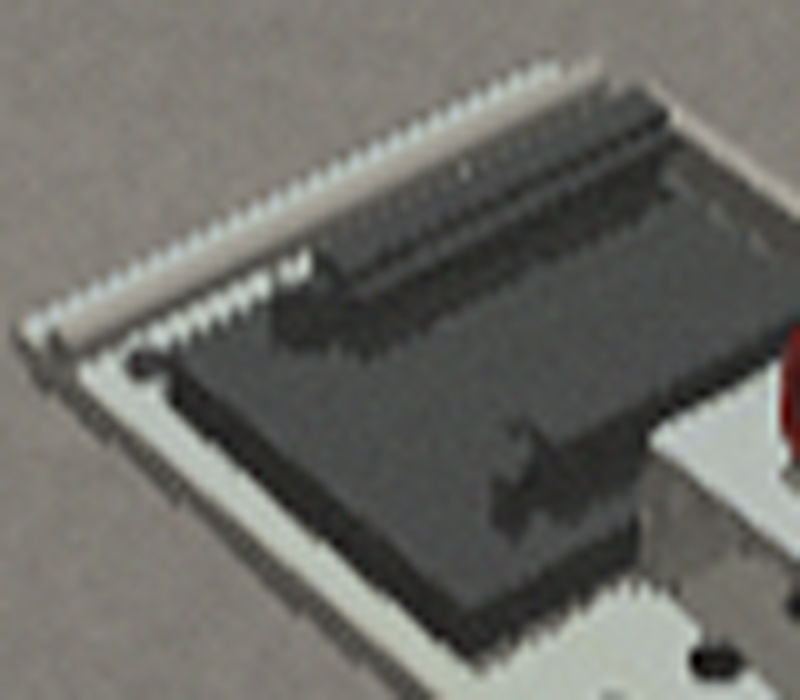

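View pics/a2.png

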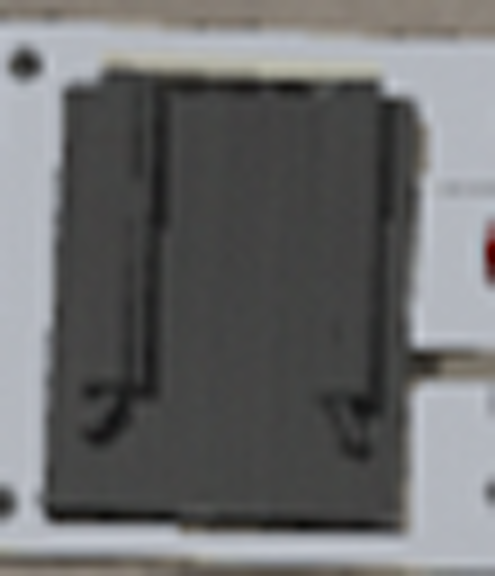

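```bash
cat > m2.py <<'E'
from h import *
import pickle
exec(open("m1.py").read().split("for nm")[0].split("import pickle")[1])
st_t+=cc(t,[(45,512,(-75,55,30)),(403,524,(-75,-55,30))],295,192,9)
st_s+=cc(s,[(168,375,(-75,55,30)),(462,607,(-75,-55,30))],298,200,10)
# corrected base corners side: far-left uncertain -> left out
st_s=[o for o in st_s if o[3]!=(85,100,12)]
for k,o in(("top",st_t),("side",st_s),("both",st_t+st_s)):
    x,r=fitpose(o,[.59,.03,0]); print(k,x[:2].round(4),np.degrees(x[2]).round(2),r.tolist())
    c=lambda a:(x[0]+a*np.cos(x[2]),x[1]+a*np.sin(x[2])); print("  axis at -123mm",np.round(c(-.123),4))
E
python3 m2.py
```

```text
top [0.5903 0.0328] -1.5 [[-0.3, 0.0], [0.3, 0.1], [-0.6, 0.1], [0.4, -0.1], [0.4, -0.3], [-0.3, -0.1], [0.1, 0.3]]
  axis at -123mm [0.4674 0.0361]
side [0.5924 0.0357] -1.03 [[0.0, 0.6], [-1.5, -0.8], [0.8, 0.1], [0.2, 0.0], [-0.9, -2.4], [0.7, 0.5]]
  axis at -123mm [0.4695 0.0379]
both [0.5909 0.0336] -1.3 [[-0.6, -0.1], [-0.1, -0.3], [-0.7, -0.0], [0.3, -0.5], [0.1, -0.6], [-0.5, -0.2], [-0.1, 0.0], [-0.2, 1.6], [-1.5, -0.2], [0.9, 1.1], [0.3, 0.9], [-0.9, -1.8], [0.6, 1.2]]
  axis at -123mm [0.4679 0.0364]
```

Both views agree once the side camera's +1.7 mm y bias is removed (calibrated against the fin held in the gripper). The slot axis is at y ≈ 0.0362 for x ≈ 0.468, with yaw ≈ -1.5°. I'll align just in front of the cheeks at deck height +1.5 mm.

Emit:
carry_out:
  increments: "0 0.002 -0.0025 0.003 0 0 -0.3; 0 0.002 0 0.003 0 0 0; 0 0 0 0 0 0 0; 0 0 0 0 0 0 0"

```text
time_s: 11.32
tool_pos: [0.4723, 0.0367, 0.1258]
tool_rot: [-179.9, -0.1, -1.6]
force: [-0.9, -0.4, -1.5]
grip_width: 0.0117
```

```bash
python3 - <<'E'
from h import *
plan([.476,.0360,.1225],-1.5,2,0)
E
```

```text
from [0.4723 0.0367 0.1258] [-1.799e+02 -8.000e-02 -1.550e+00] t 11.32
0 0.0019 0.0003 0.0016 -0.05 -0.04 -0.03; 0 0.0019 0.0003 0.0016 -0.05 -0.04 -0.03
```

Emit:
carry_out:
  increments: "0 0.002 0.0005 0.0015 0 0 0; 0 0.002 0 0.0015 0 0 0; 0 0 0 0 0 0 0; 0 0 0 0 0 0 0"

```text
time_s: 11.82
tool_pos: [0.4767, 0.036, 0.1227]
tool_rot: [-179.9, -0.1, -1.6]
force: [0.8, 0.5, -1.5]
grip_width: 0.0121
```

```bash
python3 - <<'E'
from h import *
plan([.52,.0350,.1225],-1.5,8,0)
p=read_camera("side"); crop(p,260,195,370,285,7,"pics/s7.png")
print(pose()[2]["force"])
E
```

```text
from [0.4767 0.036  0.1227] [-1.799e+02 -9.000e-02 -1.560e+00] t 11.82
0 0.0054 -0.0000 0.0000 -0.01 -0.01 -0.01; 0 0.0054 -0.0000 0.0000 -0.01 -0.01 -0.01; 0 0.0054 -0.0000 0.0000 -0.01 -0.01 -0.01; 0 0.0054 -0.0000 0.0000 -0.01 -0.01 -0.01; 0 0.0054 -0.0000 0.0000 -0.01 -0.01 -0.01; 0 0.0054 -0.0000 0.0000 -0.01 -0.01 -0.01; 0 0.0054 -0.0000 0.0000 -0.01 -0.01 -0.01; 0 0.0054 -0.0000 0.0000 -0.01 -0.01 -0.01
[-0.12291181  0.48831959 -2.37742179]
```

View pics/s7.png

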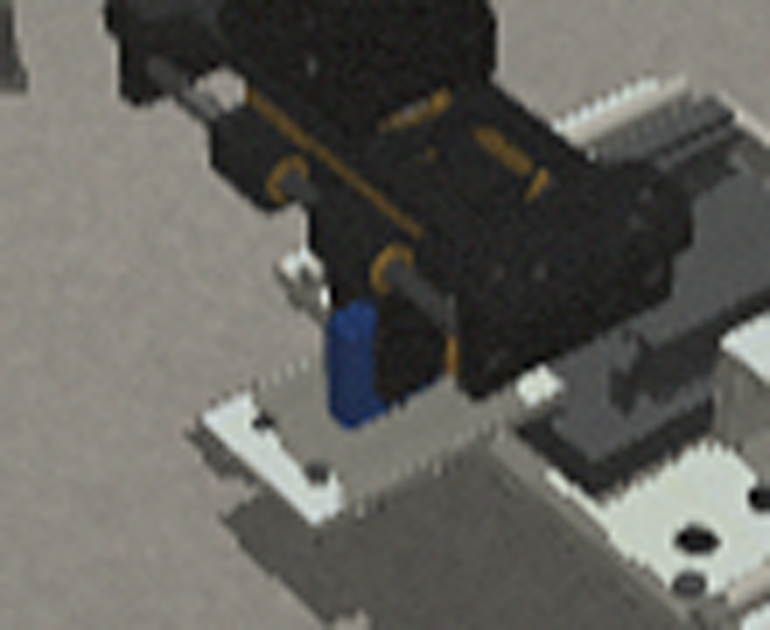

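The side view shows the plate low over the deck front and lined up with the slot, its front corner at about (337,249) full-frame. I'll enter in small steps.

Emit:
carry_out:
  increments: "0 0.005 0 0 0 0 0; 0 0.005 0 0 0 0 0; 0 0.005 0 0 0 0 0; 0 0.005 0 0 0 0 0; 0 0.005 0 0 0 0 0; 0 0.005 0 0 0 0 0; 0 0 0 0 0 0 0"

```text
time_s: 12.75
tool_pos: [0.5093, 0.0352, 0.1228]
tool_rot: [-179.9, -0.1, -1.5]
force: [-0.4, 0.7, -2.0]
grip_width: 0.012
```

```bash
python3 - <<'E'
from h import *
plan([.54,.0345,.1225],-1.5,6,0)
p=read_camera("side"); crop(p,260,185,380,285,6,"pics/s8.png")
for _ in range(3):
    o=pose()[2]; print(o["force"].round(2),o["wrist_torque"].round(2)); 
E
```

```text
from [0.5093 0.0352 0.1228] [-1.7991e+02 -1.3000e-01 -1.5400e+00] t 12.75
0 0.0051 -0.0000 0.0001 -0.02 -0.02 -0.01; 0 0.0051 -0.0000 0.0001 -0.02 -0.02 -0.01; 0 0.0051 -0.0000 0.0001 -0.02 -0.02 -0.01; 0 0.0051 -0.0000 0.0001 -0.02 -0.02 -0.01; 0 0.0051 -0.0000 0.0001 -0.02 -0.02 -0.01; 0 0.0051 -0.0000 0.0001 -0.02 -0.02 -0.01
[-0.1   1.01 -1.75] [-0.04  0.2   0.02]
[-0.1   1.01 -1.75] [-0.04  0.2   0.02]
[-0.1   1.01 -1.75] [-0.04  0.2   0.02]
```

View pics/s8.png

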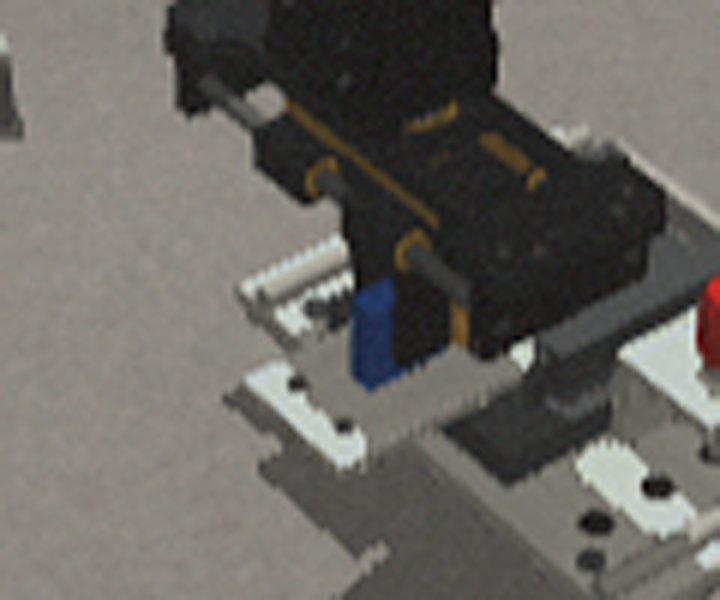

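No contact force, and the front corner is passing between the cheeks. Continuing.

Emit:
carry_out:
  increments: "0 0.005 0 0 0 0 0; 0 0.005 0 0 0 0 0; 0 0.005 0 0 0 0 0; 0 0.005 0 0 0 0 0; 0 0 0 0 0 0 0"

```text
time_s: 13.42
tool_pos: [0.5303, 0.0348, 0.1228]
tool_rot: [-179.9, -0.1, -1.5]
force: [0.5, -0.2, -2.2]
grip_width: 0.0117
```

```bash
python3 - <<'E'
from h import *
plan([.56,.0340,.1225],-1.5,6,0)
p=read_camera("side"); crop(p,270,185,390,285,6,"pics/s9.png")
o=pose()[2]; print(o["force"].round(2),o["wrist_torque"].round(2)); 
E
```

```text
from [0.5303 0.0348 0.1228] [-1.7989e+02 -1.1000e-01 -1.5300e+00] t 13.43
0 0.0049 -0.0000 0.0001 -0.02 -0.02 -0.00; 0 0.0049 -0.0000 0.0001 -0.02 -0.02 -0.00; 0 0.0049 -0.0000 0.0001 -0.02 -0.02 -0.00; 0 0.0049 -0.0000 0.0001 -0.02 -0.02 -0.00; 0 0.0049 -0.0000 0.0001 -0.02 -0.02 -0.00; 0 0.0049 -0.0000 0.0001 -0.02 -0.02 -0.00
[-0.39  0.84 -0.94] [-0.05  0.11  0.01]
```

View pics/s9.png

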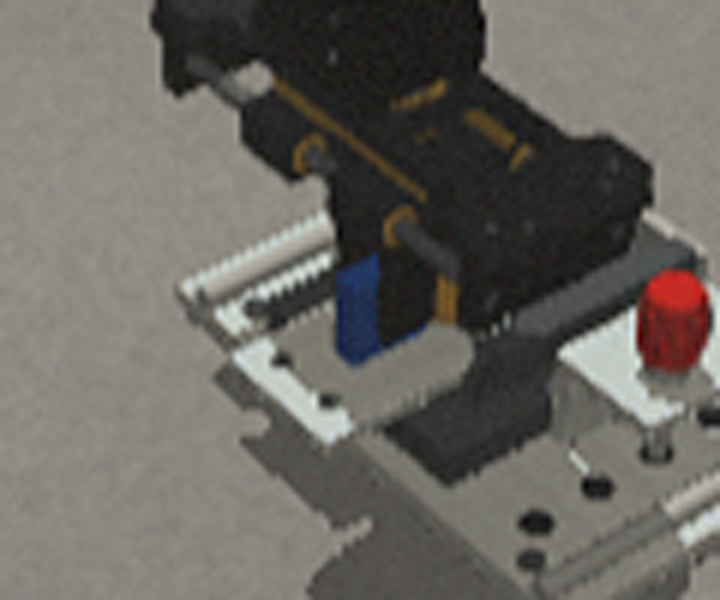

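The plate is running into the slot behind the right cheek with no load. Continuing, following the axis.

Emit:
carry_out:
  increments: "0 0.005 0 0 0 0 0; 0 0.005 0 0 0 0 0; 0 0.005 0 0 0 0 0; 0 0.005 0 0 0 0 0; 0 0.005 0 0 0 0 0; 0 0.005 0 0 0 0 0; 0 0 0 0 0 0 0"

```text
time_s: 14.35
tool_pos: [0.5622, 0.034, 0.1226]
tool_rot: [-179.9, -0.1, -1.5]
force: [0.2, 0.4, -1.2]
grip_width: 0.0122
```

Emit:
carry_out:
  increments: "0 0.005 0 0 0 0 0; 0 0.005 0 0 0 0 0; 0 0.005 0 0 0 0 0; 0 0.005 0 0 0 0 0; 0 0 0 0 0 0 0"

```text
time_s: 14.98
tool_pos: [0.5836, 0.0335, 0.1226]
tool_rot: [-179.9, -0.1, -1.5]
force: [0.7, -0.1, -1.2]
grip_width: 0.0119
```

Emit:
carry_out:
  increments: "0 0.003 0 0 0 0 0; 0 0.003 0 0 0 0 0; 0 0.003 0 0 0 0 0; 0 0.003 0 0 0 0 0; 0 0 0 0 0 0 0"

```text
time_s: 15.6
tool_pos: [0.5962, 0.0332, 0.1226]
tool_rot: [-179.9, -0.1, -1.5]
force: [0.7, -0.9, -0.9]
grip_width: 0.0118
```

Emit:
carry_out:
  increments: "0 0.002 0 0.0005 0 0 0; 0 0.002 0 0.0005 0 0 0; 0 0.002 0 0 0 0 0; 0 0 0 0 0 0 0"

```text
time_s: 16.1
tool_pos: [0.6025, 0.033, 0.1214]
tool_rot: [-179.9, -0.0, -1.5]
force: [1.1, 0.6, -1.8]
grip_width: 0.012
```

Emit:
carry_out:
  increments: "0 0.002 0 0 0 0 0; 0 0.002 0 0 0 0 0; 0 0 0 0 0 0 0"

```text
time_s: 16.48
tool_pos: [0.6039, 0.033, 0.1209]
tool_rot: [-179.9, 0.4, -1.5]
force: [-0.3, -0.8, -0.5]
grip_width: 0.0118
```

```bash
python3 - <<'E'
from h import *
o=pose()[2]; print(o["tool_pos"],o["force"].round(2),o["wrist_torque"].round(2)); 
p=read_camera("side"); crop(p,290,175,410,275,6,"pics/s10.png")
E
```

```text
[0.6038646  0.0329646  0.12094231] [-0.3  -0.81 -0.5 ] [-0.09  0.16 -0.01]
```

View pics/s10.png

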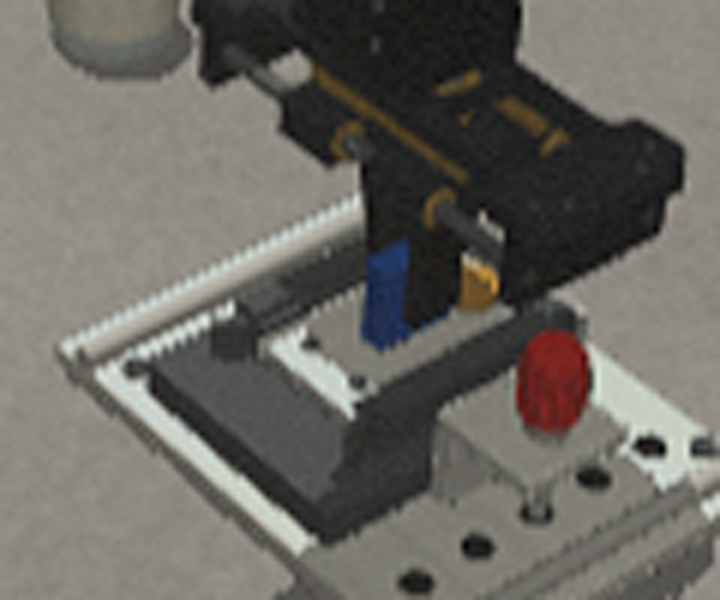

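Travel stalled at x≈0.604 (1.4 of 4 mm). I'll confirm with a push that ends on a moving row so the force shows.

Emit:
carry_out:
  increments: "0 0.003 0 0 0 0 0; 0 0.003 0 0 0 0 0"

```text
time_s: 16.77
tool_pos: [0.605, 0.033, 0.1213]
tool_rot: [-179.8, 1.2, -1.5]
force: [-12.0, 0.0, 9.6]
grip_width: 0.0118
```

Contact at x≈0.605 with -12 N, which matches the expected home position. The tool pitched 1.2° under the push, so I'll level it, give a gentle final push, and release.

Emit:
carry_out:
  increments: "0 0 0 0 0 1.2 0; 0 0 0 0 0 0 0; 0 0.002 0 0 0 0 0; 0 0 0 0 0 0 0"

```text
time_s: 17.27
tool_pos: [0.604, 0.0329, 0.1211]
tool_rot: [-179.7, 0.5, -1.5]
force: [-2.0, 0.1, -0.1]
grip_width: 0.0121
```

```bash
python3 - <<'E'
from h import *
o=pose()[2]; print(o["tool_pos"],o["tool_rot"],o["force"].round(2),o["wrist_torque"].round(2)); 
p=read_camera("side"); crop(p,300,200,370,260,11,"pics/s11.png")
E
```

```text
[0.60404494 0.03286219 0.12110073] [-179.74445763    0.47923079   -1.51890699] [-1.96  0.09 -0.1 ] [-0.09  0.46  0.02]
```

View pics/s11.png

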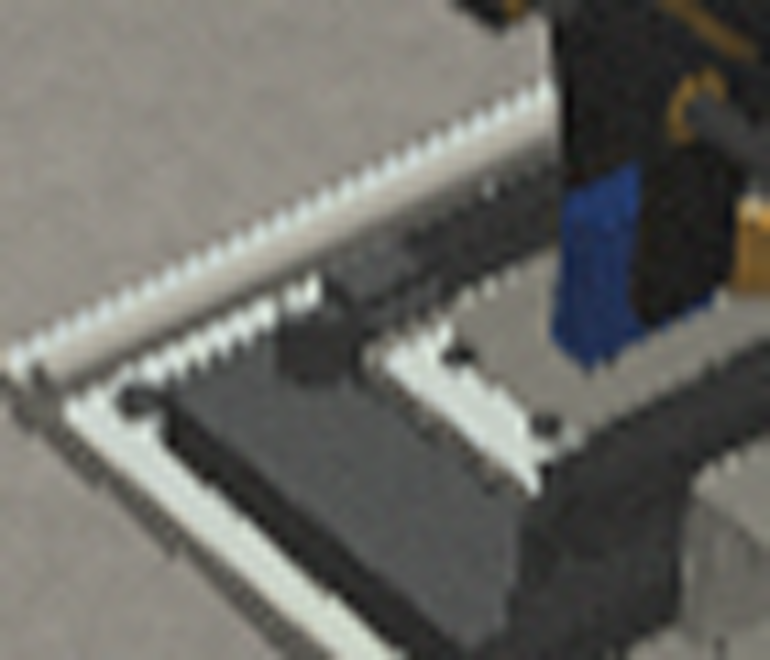

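The plate's rear edge is at about the rails' mouth line. I'll open only part way, so the fingers stay clear of the bracket.

Emit:
carry_out:
  increments: "0.4 0 0 0 0 0 0; 0.4 0 0 0 0 0 0; 0.4 0 0 0 0 0 0; 0.4 0 0 0 0 0 0; 0.4 0 0 0 0 0 0"

```text
time_s: 17.95
tool_pos: [0.6075, 0.0329, 0.1224]
tool_rot: [-179.8, 0.0, -1.5]
force: [-0.3, -0.0, 0.3]
grip_width: 0.0343
```

Emit:
carry_out:
  increments: "0.4 0 0 -0.02 0 0 0; 0.4 0 0 -0.03 0 0 0; 0.4 -0.02 0 -0.03 0 0 0; 0.4 -0.04 0 0 0 0 0; 0.4 -0.04 0 0 0 0 0; 0.4 0 0 0 0 0 0; 0.4 0 0 0 0 0 0"

```text
time_s: 18.82
tool_pos: [0.5083, 0.0342, 0.2134]
tool_rot: [-179.5, -0.6, -1.6]
force: [0.1, 0.1, 0.4]
grip_width: 0.0348
```

```bash
python3 - <<'E'
from h import *
import pickle
o=pose()[2]; print(o["tool_pos"],o["tool_rot"],o["grip_width"],o["time_s"],o["qpos"].round(1))
p=read_camera("side"); q=read_camera("top"); pickle.dump((q,p),open("P12.pkl","wb"))
crop(p,300,190,400,270,8,"pics/s12.png"); crop(q,275,185,375,265,8,"pics/t12.png")
E
```

```text
[0.5082789  0.03424939 0.21344867] [-179.54961352   -0.55647965   -1.62728858] 0.0348199390608284 18.825 [-41.9   4.   37.  110.3  -3.1  66.  -95.4]
```

View pics/s12.png

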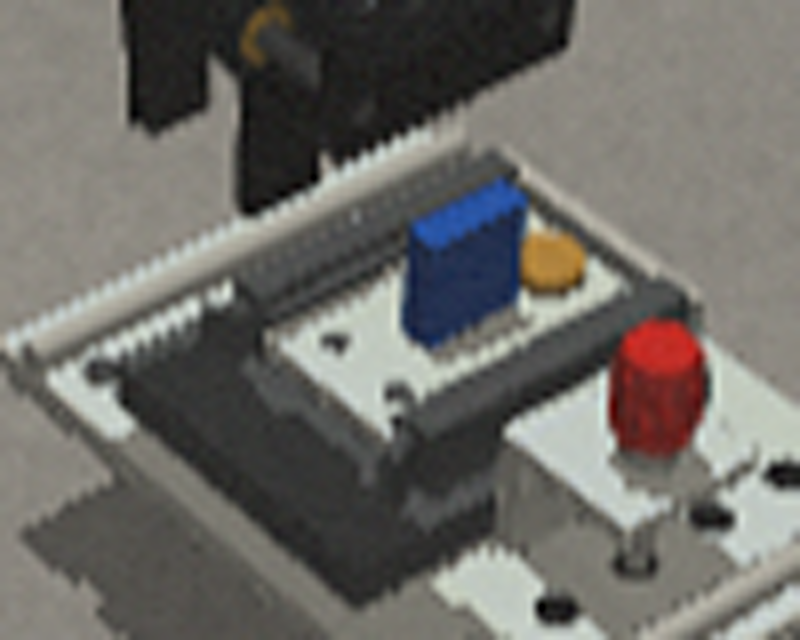

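View pics/t12.png

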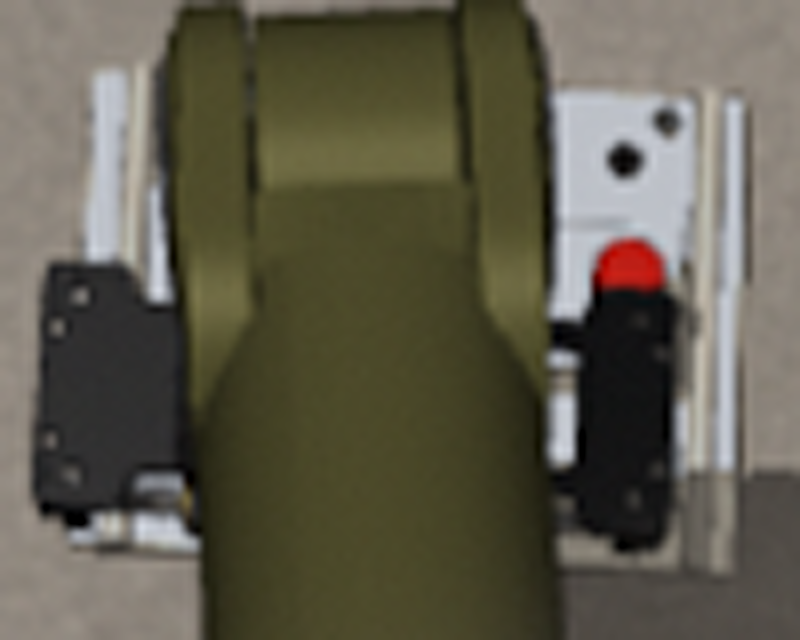

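```bash
python3 - <<'E'
from h import *
import pickle
q,p=pickle.load(open("P12.pkl","rb"))
T=cc(p,[(268,335,(-50,30,8)),(411,230,(-18,6,48)),(428,250,(-18,-6,48)),(505,180,(18,6,48)),(526,202,(18,-6,48)),(434,348,(-18,-6,8)),(555,255,(34,0,14)),(405,325,(-18,6,8))],300,190,8)
x,r=fitpose(T,[.6,.033,0],.03); print(x,np.degrees(x[2]),r.tolist())
# stage in same image with rail features
S=cc(p,[(658,337,(0,-88,94)),],300,190,8)
for st in ([.5924,.0357,-1.03],[.5903,.0328,-1.5],[.5909,.0336,-1.3]):
    a=np.radians(st[2]);d=x[:2]-st[:2]; print("plate in stage",(d@[np.cos(a),np.sin(a)]).round(4),(d@[-np.sin(a),np.cos(a)]).round(4), np.degrees(x[2])-st[2])
# overlay of the home prediction
im=cv2.resize(p["img"][190:270,300:400],None,fx=8,fy=8,interpolation=cv2.INTER_CUBIC)
st=[.5919,.0350,-1.5];a=np.radians(st[2])
def W(l):l=np.array(l)/1000;return [st[0]+np.cos(a)*l[0]-np.sin(a)*l[1],st[1]+np.sin(a)*l[0]+np.cos(a)*l[1],l[2]]
def D(pts,col):
    P=[((proj(p,W(l))-[300,190]+.5)*8-.5).astype(int) for l in pts]
    cv2.polylines(im,[np.array(P)],True,col,1)
D([(-85,-130,12),(-85,100,12),(85,100,12),(85,-130,12)],(0,255,255))
D([(-75,-55,30),(-75,55,30),(60,55,30),(60,-55,30)],(0,255,0))
D([(-40,-30,38),(-40,30,38),(60,30,38),(60,-30,38)],(255,0,255))
D([(-40,-26,46.5),(-40,26,46.5),(60,26,46.5),(60,-26,46.5)],(255,255,0))
D([(-8,-6,78),(-8,6,78),(28,6,78),(28,-6,78)],(0,0,255))
D([(12*np.cos(b),-88+12*np.sin(b),94) for b in np.linspace(0,6.28,20)],(0,255,255))
cv2.imwrite("pics/ov12.png",im)
E
```

```text
[ 0.60406962  0.03453745 -0.03350342] -1.9196045142933906 [[-0.3, -0.3], [-0.1, -0.5], [1.2, -0.3], [0.0, -0.3], [0.9, -0.4], [-0.5, 0.8], [-0.4, 0.3], [-0.2, 0.9]]
plate in stage 0.0117 -0.001 -0.8896045142933906
plate in stage 0.0137 0.0021 -0.41960451429339063
plate in stage 0.0131 0.0012 -0.6196045142933906
```

View pics/ov12.png

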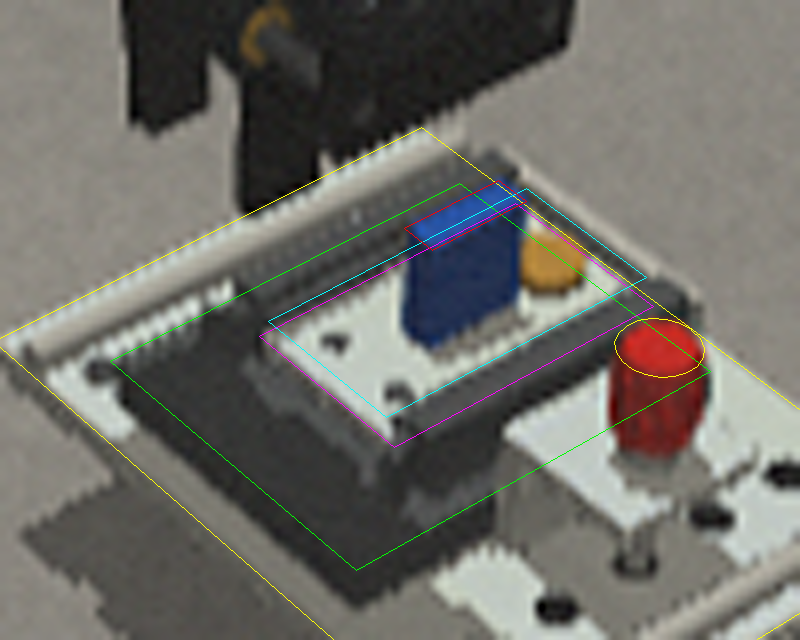

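The overlay puts the plate at home within the measuring error (plate_mid 12–14 mm in stage x against 10 required, so not short). To be certain, I'll give the fin one gentle nudge from behind with closed fingers.

Emit:
carry_out:
  increments: "0 0.015 0 0.02 -0.3 -0.4 0; 0 0.015 0 0.03 0 0 0; 0 0.01 0 0.03 0 0 0; 0 0 0 0 0 0 0; 0 0 0 0 0 0 0"
  force: 30

```text
time_s: 19.55
tool_pos: [0.5545, 0.0323, 0.132]
tool_rot: [179.9, -0.3, -1.7]
force: [-0.5, 0.1, 0.2]
grip_width: 0.0013
```

```bash
python3 - <<'E'
from h import *
plan([.572,.0335,.13],-1.5,2,0)
o=pose()[2]; print(o["grip_width"],o["force"])
p=read_camera("side"); crop(p,300,180,400,260,8,"pics/s13.png")
E
```

```text
from [0.5545 0.0323 0.132 ] [179.88  -0.26  -1.7 ] t 19.55
0 0.0087 -0.0009 0.0010 0.06 -0.13 -0.10; 0 0.0087 -0.0008 0.0010 0.06 -0.13 -0.10
0.001325504482066807 [-0.4925186   0.07414817  0.24673854]
```

View pics/s13.png

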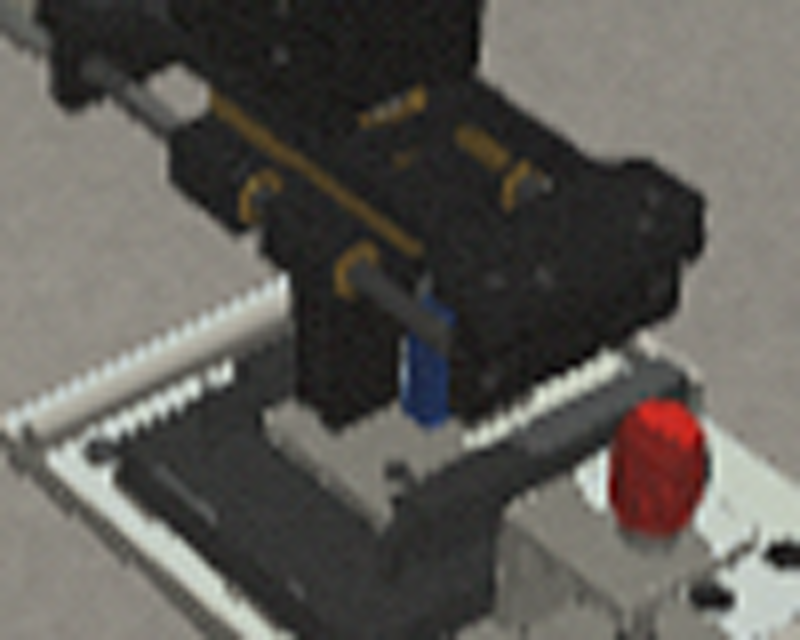

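Closed fingers are behind the fin, above the plate. Pushing gently now.

Emit:
carry_out:
  increments: "0 0.006 -0.001 0 0 0 0; 0 0.006 0 0.001 0 0 0; 0 0.006 0 0 0 0 0; 0 0.003 0 0 0 0 0; 0 0.003 0 0 0 0 0"

```text
time_s: 20.23
tool_pos: [0.5736, 0.0335, 0.1333]
tool_rot: [-179.9, 0.7, -1.6]
force: [-9.7, -0.5, 9.3]
grip_width: 0.0007
```

Emit:
carry_out:
  increments: "0 0.003 0 0 0 0 0; 0 0.003 0 0 0 0 0; 0 0.003 0 0 0 0 0"

```text
time_s: 20.6
tool_pos: [0.5751, 0.0333, 0.1336]
tool_rot: [-179.8, 2.0, -1.6]
force: [-9.8, -1.3, 8.7]
grip_width: 0.0003
```

The TCP only tilts under ~10 N and the contact point does not move, so the plate is against the stop. I'll back off and lift.

Emit:
carry_out:
  increments: "0 -0.01 0 0 0 1 0; 0 -0.015 0 0 0 1 0; 0 0 0 -0.03 0 0 0; 0 0 0 -0.04 0 0 0; 1 0 0 -0.03 0 0 0; 1 0 0 0 0 0 0; 1 0 0 0 0 0 0"

```text
time_s: 21.48
tool_pos: [0.5506, 0.0333, 0.2376]
tool_rot: [-179.8, -0.1, -1.6]
force: [-0.4, 0.7, -1.1]
grip_width: 0.0228
```

```bash
python3 - <<'E'
from h import *
import pickle
o=pose()[2]; print(o["tool_pos"],o["tool_rot"],o["grip_width"],o["time_s"],o["qpos"].round(1))
p=read_camera("side"); q=read_camera("top"); pickle.dump((q,p),open("P14.pkl","wb"))
crop(p,300,190,400,270,8,"pics/s14.png")
for st in ([.5919,.0350,-1.5],[.5903,.0328,-1.5]):
    a=np.radians(st[2]); print("knob",st[0]+.088*np.sin(a)*1, st[1]-.088*np.cos(a))
# knob red centroid triangulation
res=[]
for c,b in((q,(345,205,362,232)),(p,(370,225,395,250))):
    h=cv2.cvtColor(c["img"],cv2.COLOR_BGR2HSV); m=((h[...,0]<8)|(h[...,0]>172))&(h[...,1]>150)
    M=np.zeros_like(m);M[b[1]:b[3],b[0]:b[2]]=1;m&=M; ys,xs=np.nonzero(m); print(m.sum(),xs.min(),xs.max(),ys.min(),ys.max(),xs.mean(),ys.mean()); res.append((c,xs.mean(),ys.mean()))
E
```

```text
[0.55062619 0.03334721 0.23762537] [-1.79754611e+02 -9.87638804e-02 -1.62750837e+00] 0.022774703473971383 21.475 [-40.7   9.3  38.3 102.8  -6.4  69.9 -92.2]
knob 0.5895964285489071 -0.052969844597849036
knob 0.5879964285489072 -0.05516984459784904Traceback (most recent call last):
  File "<stdin>", line 12, in <module>
    return umr_minimum(a, axis, None, out, keepdims, initial, where)
ValueError: zero-size array to reduction operation minimum which has no identity
```

View pics/s14.png

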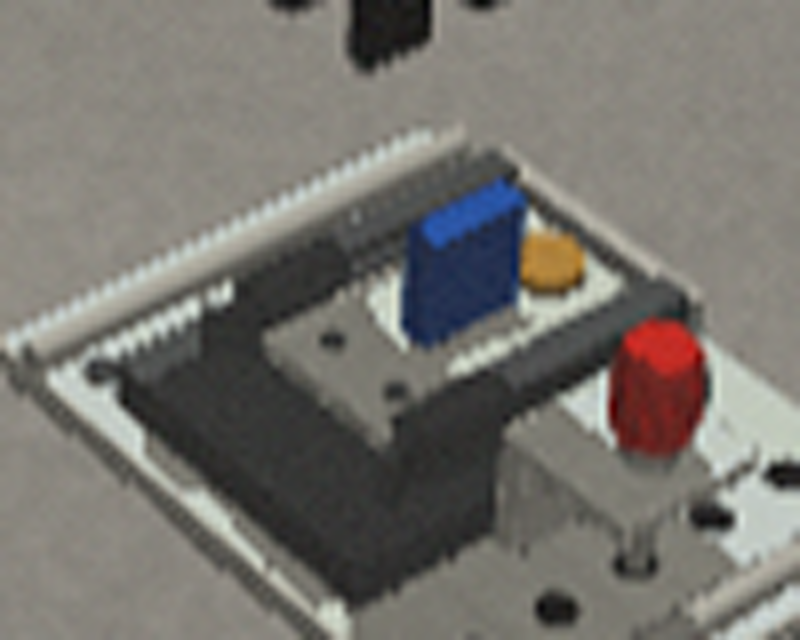

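The plate's position is the same as before the nudge (fin and specimen at the same pixels), so it is home. Next I'll locate the knob.

```bash
python3 - <<'E'
from h import *
import pickle
P=pickle.load(open("P0.pkl","rb"));t,s=P["top"],P["side"]
def f(v,S,o):return (v+.5)/S-.5+o
a=(f(629,8,275),f(272,8,185)); b=(f(658,8,300),f(347,8,190)); b2=(f(462,5,290),f(191,5,195))
print(atz(t,*a,.094),atz(s,*b,.094),atz(s,*b2,.094),tri(ray(t,*a),ray(s,*b)))
plan([.588,-.054,.24],-1.6,6,1,True)
E
```

```text
[ 0.58724606 -0.05419296  0.094     ] [ 0.58950661 -0.05246049  0.094     ] [ 0.59013899 -0.05239729  0.094     ] (array([ 0.58686623, -0.05427547,  0.0966057 ]), [np.float64(0.0003377017479313722), np.float64(0.0003377017479313757)])
from [0.5505 0.0333 0.2373] [-1.7978e+02 -7.0000e-02 -1.6300e+00] t 21.57
1 0.0075 0.0135 -0.0005 -0.04 -0.01 -0.01; 1 0.0072 0.0139 -0.0005 -0.04 -0.01 -0.01; 1 0.0069 0.0142 -0.0005 -0.04 -0.01 -0.01; 1 0.0065 0.0145 -0.0005 -0.04 -0.01 -0.01; 1 0.0061 0.0149 -0.0005 -0.04 -0.01 -0.01; 1 0.0057 0.0152 -0.0005 -0.04 -0.01 -0.01
```

Emit:
carry_out:
  increments: "0.7 0.007 0.014 0 0 0 0; 0.7 0.007 0.014 0 0 0 0; 0.7 0.007 0.014 0 0 0 0; 0.7 0.0065 0.0145 0 0 0 0; 0.7 0.006 0.015 0 0 0 0; 0.7 0.004 0.01 0 0 0 0; 0.7 0 0 0 0 0 0; 0.7 0 0 0 0 0 0"

```text
time_s: 22.58
tool_pos: [0.5858, -0.0585, 0.2312]
tool_rot: [179.9, 0.4, -1.9]
force: [-0.8, 1.3, 0.1]
grip_width: 0.0609
```

```bash
python3 - <<'E'
from h import *
plan([.5875,-.054,.17],-1.6,4,.7)
E
```

```text
from [ 0.5858 -0.0585  0.2312] [179.87   0.44  -1.86] t 22.57
0.7 0.0005 -0.0012 0.0153 0.03 0.11 -0.07; 0.7 0.0005 -0.0012 0.0153 0.03 0.11 -0.07; 0.7 0.0005 -0.0011 0.0153 0.03 0.11 -0.07; 0.7 0.0004 -0.0011 0.0153 0.03 0.11 -0.07
```

Emit:
carry_out:
  increments: "0.7 0.0005 -0.0012 0.015 0 0.1 0; 0.7 0.0005 -0.0012 0.015 0 0.1 0; 0.7 0.0005 -0.0012 0.015 0 0.1 0; 0.7 0.0005 -0.0012 0.015 0 0.1 0; 0.7 0 0 0 0 0 0; 0.7 0 0 0 0 0 0"

```text
time_s: 23.32
tool_pos: [0.5867, -0.051, 0.1654]
tool_rot: [179.9, 0.2, -1.7]
force: [-0.7, 0.4, 0.6]
grip_width: 0.0609
```

```bash
python3 - <<'E'
from h import *
plan([.5875,-.054,.134],-1.6,3,.7)
p=read_camera("side"); crop(p,320,170,440,270,6,"pics/s15.png")
q=read_camera("top"); crop(q,310,180,400,260,8,"pics/t15.png")
E
```

```text
from [ 0.5867 -0.051   0.1654] [ 1.7991e+02  1.7000e-01 -1.6600e+00] t 23.32
0.7 0.0003 0.0010 0.0105 0.03 0.06 -0.02; 0.7 0.0003 0.0010 0.0105 0.03 0.06 -0.02; 0.7 0.0003 0.0010 0.0105 0.03 0.06 -0.02
```

View pics/s15.png

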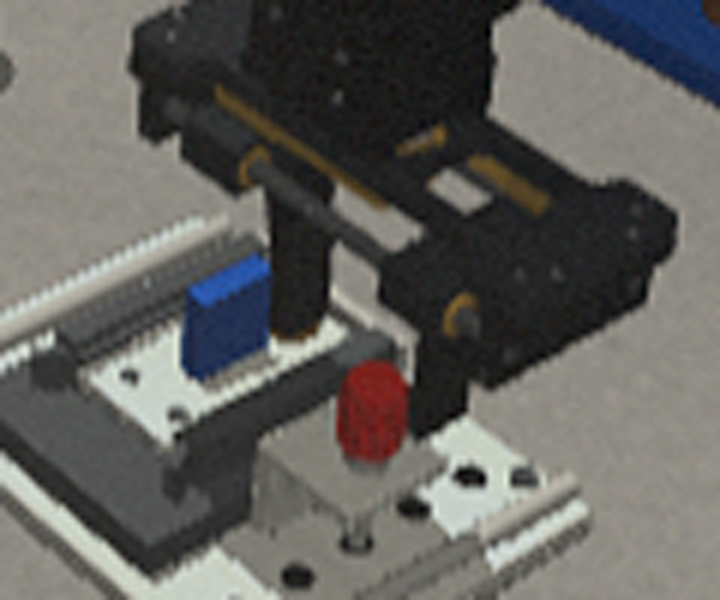

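The midpoint of the fingertips, (381,234), coincides with the knob's top centre, (382,233), at nearly the same height, so it is centred. Descending.

Emit:
carry_out:
  increments: "0.7 0.0003 0.001 0.01 0 0 0; 0.7 0.0003 0.001 0.01 0 0 0; 0.7 0.0003 0.001 0.009 0 0 0; 0.7 0 0 0 0 0 0; 0.7 0 0 0 0 0 0"

```text
time_s: 24.05
tool_pos: [0.5879, -0.0545, 0.135]
tool_rot: [179.9, 0.1, -1.7]
force: [0.1, -0.6, 0.2]
grip_width: 0.0608
```

```bash
python3 - <<'E'
from h import *
plan([.5875,-.054,.134],-1.6,1,.7); print(get_obs()["force"])
E
```

```text
from [ 0.5879 -0.0545  0.135 ] [ 1.7993e+02  1.0000e-01 -1.6800e+00] t 24.05
0.7 -0.0004 -0.0005 0.0010 0.07 0.10 -0.08
[ 0.05646853 -0.60593412  0.22130005]
```

Good. I'll close with a firm grip.

Emit:
carry_out:
  increments: "0 0 0 0.001 0 0 0; 0 0 0 0 0 0 0; 0 0 0 0 0 0 0; 0 0 0 0 0 0 0; 0 0 0 0 0 0 0; 0 0 0 0 0 0 0; 0 0 0 0 0 0 0"
  force: 45

```text
time_s: 24.92
tool_pos: [0.5884, -0.0545, 0.1348]
tool_rot: [179.9, 0.0, -1.7]
force: [-0.5, -0.9, 0.1]
grip_width: 0.0221
```

```bash
python3 - <<'E'
from h import *
o=get_obs(); print(o["grip_width"],o["force"])
p=read_camera("side"); crop(p,330,180,430,260,8,"pics/s16.png")
E
```

```text
0.022118382546072412 [-0.4632724  -0.92318148  0.13837815]
```

View pics/s16.png

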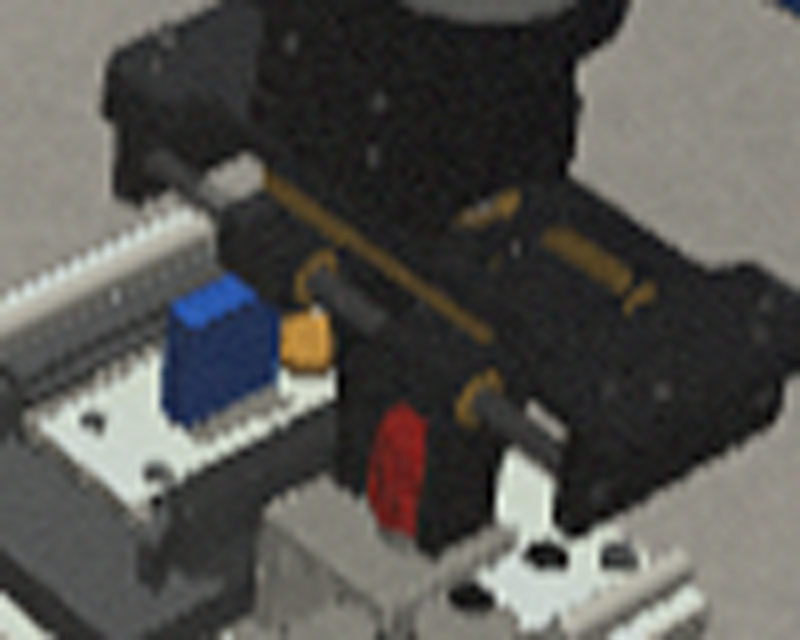

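The knob is gripped between the pads. Now I'll pull up in small steps with full grip force.

Emit:
carry_out:
  increments: "0 0 0 0 0 0 0; 0 0 0 0 0 0 0; 0 0 0 -0.004 0 0 0; 0 0 0 -0.005 0 0 0; 0 0 0 -0.005 0 0 0; 0 0 0 -0.005 0 0 0"
  force: 60

```text
time_s: 25.72
tool_pos: [0.5883, -0.0545, 0.1529]
tool_rot: [179.9, 0.0, -1.7]
force: [4.7, -0.0, -8.2]
grip_width: 0.0219
```

Emit:
carry_out:
  increments: "0 0 0 -0.004 0 0 0; 0 0 0 -0.004 0 0 0; 0 0 0 -0.004 0 0 0"

```text
time_s: 26.1
tool_pos: [0.5881, -0.0541, 0.1552]
tool_rot: [179.5, -0.1, -1.7]
force: [15.9, -2.2, -34.6]
grip_width: 0.0225
```

It is against the firm stop: 20.4 mm of rise and the force jumps to -35 N. I'll ease to a moderate upward hold and check.

Emit:
carry_out:
  increments: "0 0 0 -0.0015 0 0 0; 0 0 0 -0.0015 0 0 0; 0 0 0 -0.0015 0 0 0; 0 0 0 -0.0015 0 0 0"

```text
time_s: 26.6
tool_pos: [0.5882, -0.0538, 0.155]
tool_rot: [179.3, -0.1, -1.7]
force: [7.3, -2.1, -17.6]
grip_width: 0.022
```

```bash
python3 - <<'E'
from h import *
p=read_camera("side"); crop(p,320,180,430,270,7,"pics/s17.png"); cv2.imwrite("pics/s17f.png",p["img"])
o=get_obs(); print(o["tool_pos"],o["force"],o["grip_width"],o["time_s"])
for _ in range(4): read_camera("top")
o=get_obs(); print(o["tool_pos"],o["force"],o["grip_width"],o["time_s"])
E
```

```text
[ 0.58813467 -0.05383263  0.15497675] [  8.10716899  -1.55194835 -18.15960901] 0.02208563356339103 26.65
[ 0.58812513 -0.05380293  0.15495759] [  8.12872916  -0.85050642 -18.16008022] 0.021717568925401214 26.85
```

View pics/s17.png

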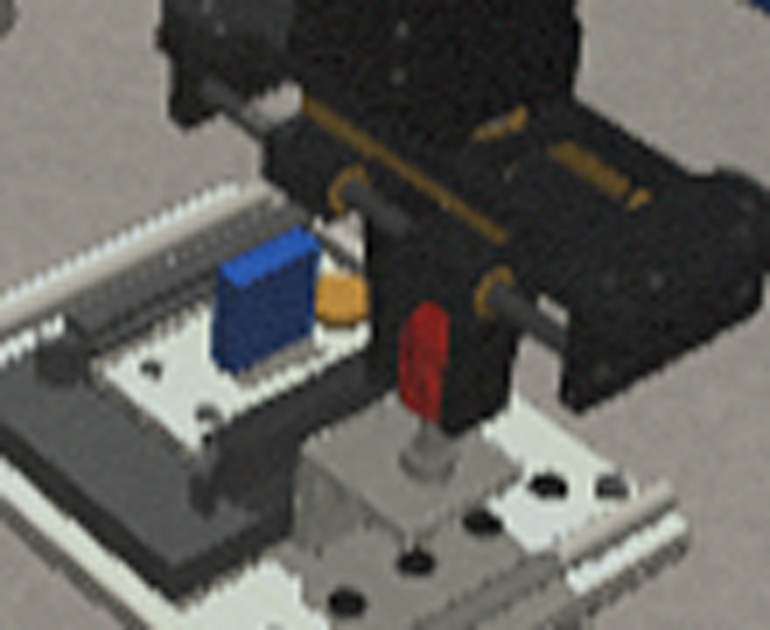

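View pics/s17f.png

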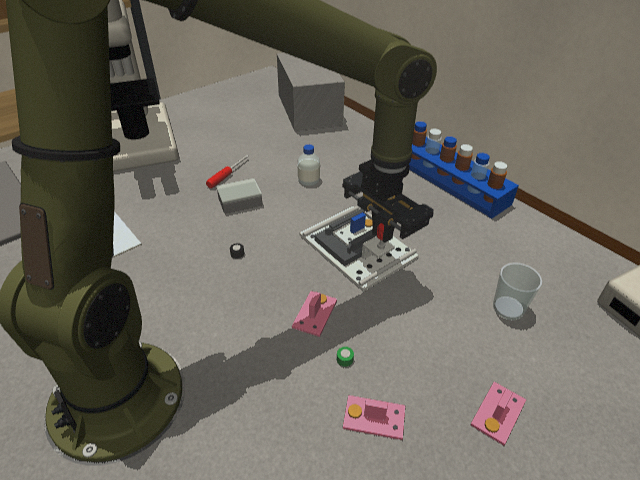

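The full-frame side view shows the red knob raised at about (381,231), clear of its boss, with the base-plate hole open below. The plate is still home and the bystanders are where they were. The hold is steady at about 18 N up, against the stop. Handing in.

```bash
python3 - <<'E'
from cell import *
print(sign_off()); o=get_obs(); print(o["tool_pos"],o["force"],o["grip_width"],o["time_s"])
E
```

```text
the job is handed in; nothing more can be done
None
the job is handed in; nothing more can be done
```

The carrier plate is fully in the slot and released, and I handed the job in while holding the red plunger up against its stop. `sign_off()` gives no verdict, so the points below are my own last checks.

- **Plate:** I gripped the blue-finned plate, slid it in specimen end first and met firm contact at the expected depth. After letting go, I pushed the fin from behind with closed fingers at about 10 N. The plate did not move, and the picture afterwards matched the one before.
- **Plunger:** I pulled the knob up only after releasing the plate. It rose 20.4 mm by tool height until the pull jumped to 35 N at the stop, and I then eased to a steady hold of about 18 N. Over 0.25 s the tool height and grip width held steady, and the picture showed the knob clear of its boss. The job took about 27 s.
- **Bystanders:** the pink look-alikes and the other things on the bench looked unmoved in the final side view.

Some readings disagreed:
- The two cameras differed by about 2 mm (up to 4.6 mm in the stage's x in the first fit). I corrected the y difference using the plate held in the gripper.
- The picture fit put the plate 2–4 mm past nominal home, within camera error, so I relied on the contact test instead.
- The knob read 22 mm between the pads instead of 24 mm.
- There was a sideways force reading of about 8 N during the final hold.

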